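# Lock the crystal case with the curved pin

### The arm

A 6-joint arm with a two-finger parallel gripper is mounted at the origin on the work surface. World frame = base frame: x ahead of the robot, y to its left, z up, the work surface at z = 0. Lengths are in m, angles in rad, forces in N, time in s.
With the tool pointing down it reaches from about 0.375 to 0.975 m from the base axis. Payload 3.8 kg.
Tool frame: the origin (TCP) lies midway between the tips of the shut fingers; the grasp point (between the pads) lies 19 mm behind it; z points along the fingers, y is the direction in which the jaws open and shut (so a half turn about z gives the same grasp; the last joint's range is limited). The gripper opens to 85 mm and grips with 20 to 120 N. Pads are 22 mm wide; open, the fingers measure 114 mm over their backs; the gripper's body (76 mm by 85 mm) begins 54 mm behind the grasp point. The pads swing forward as they close: fully open they stand 13 mm farther back than shut.
Start: joints at [1.193, 0.264, 1.604, -0, 1.274, -0.037], TCP at [0.226, 0.636, 0.231] pointing down, gripper open.
Joint ranges: [-2.63, 2.63], [-0.94, 2.18], [0.31, 2.57], [-1.31, 4.45], [0, 2.66], [-2.55, 2.55]. Speed limits (rad/s): [2.57, 2.57, 3.14, 3.14, 3.14, 3.14].

### API

Orientations are given as a rotation vector (axis times angle).
In Python, from workcell import bot gives the robot as it stands.
- The arm moves only by the shell command python3 -m inch 'ROWS' [FORCE]. ROWS is JSON, a list of rows, each an object of numbers: "dx", "dy", "dz": the shift along the tool's x, y, z in m; "ax", "ay", "az": the turn, a rotation vector about the tool's x, y, z in degrees; "fingers": the opening, from -1 (shut) to 1 (fully open). A call has 1 to 20 rows; each row is the pose to reach, as a shift and turn from the pose measured when the call began, along the tool's axes at that moment; what a row does not reach only later rows make up. A row lasts 1/8 s, in which the tool goes at most 62.5 mm and 10.7 degrees, less where a joint would pass 70% of its speed; a pose out of reach is approached as far as the arm can. A call with a gripper value outside its range is refused whole. The fingers move at their own pace and stop on an object; FORCE is the grip in N (left out, the last holds). Time passes only in rows, so rows that repeat a pose let the fingers close. It gives the time, the measured TCP pose, the force and the opening at its end, in the units of the state.
- bot.read_state(): the state, without advancing time (a new reading comes with each control period).
- bot.read_camera(name): name is "scene" or "top"; returns (picture, depth): 384x512x3 uint8, blue, green, red; 384x512 float32, m along the optical axis (not along the pixel's ray), 0 where there is no reading.
- bot.get_calibration(name): a dict with "intrinsics" (3x3 intrinsics, pixels), "view" (4x4, takes a point from world to camera coordinates). Camera axes: x right, y down, z forward; pixel columns grow to the right and rows downward; lengths in m; the calibration is good to about 2 mm. A picture is of the moment at which its call begins. get_calibration takes no time and is no camera call.
- bot.finish_job(): hands the job in, once; it reports no verdict.
Trained networks look in the newest picture that a camera, given by its name, has taken for a name from the list of things; names that differ only in an ending like _2 or _b are one class to them, and where a whole thing is asked for, a point or a joint stands for the part that bears it (a point fixed in the world has none). Each returns a list of dicts, best first, with "p" (0 to 1); they miss things now and then, are a little off and sometimes report something else, mostly with a low value. They report only what shows in the picture. A call takes as long as a camera call. They do not tell look-alikes from the thing itself.
- bot.masks_of(camera, thing): "region" (384x512 bool, what is visible of it) and "box" ([left, top, right, bottom] in pixels, round what is visible of it).
The state is a dict: "time": time; "q": joint angles; "joint_vel": joint speeds; "joint_torque": joint torques, N m; "tool_pos": TCP position; "tcp_rot": TCP orientation; "wrist_force": force on the tool from outside, world axes, zero at the start; "torque": the same for the moment, N m; "width": opening from 0.0 (shut) to 1.0 (fully open).
Only numpy, scipy, OpenCV 4.12 (cv2) and the standard library are available. Lean on these libraries where they do the work, as an engineer would, in place of code of your own. Each camera call takes 0.05 s, during which the arm holds its last target. There are 200 camera calls.

### The job

The flat plywood case is shut and must be locked. Take the curved locking pin by its upright wooden grip and feed its bent bar through the loose steel ring on the case's lid by following the bar's curve; then push the collar against the ring until the ring has slid to the end of its slot and takes a steady push of about 12 N, never loading it with more than 20 N. Let go, leaving the pin fully home, collar on the ring and foot on the lid, and leave the mug, goblet and jar where they are.

Things in the scene. Friction and masses are not known exactly. Their poses are not given: they have to be found in the camera images.
- pin_grip (a point): centre of the wooden grip of the loose curved locking pin (about 0.4 kg), 37 mm above its underside. Grip: upright dark wood slab, 40 mm along x, 14 mm thick along y, from 12 to 62 mm above the underside; pinch it from above across the 14 mm. Axes: z up, x from the grip along the shank to the collar. It starts upright on the bench, left or right of the case.
- pin_shoulder (a point): on the pin (pin's axes): centre of the collar's front face, 50 mm from the grip centre along x, 30 mm above the underside. Collar: disc 27 mm wide, 6 mm thick. The bent bar starts here: round steel, 11 mm thick, a level arc of 65 mm radius and 72 degrees, leaving along +x and bending to +y; the arc's centre is 65 mm from here along +y.
- pin_mid (a point): on the pin, the point of the bent bar's centre line half-way along the arc (36 degrees from the collar). Axes as the pin's.
- pin_tip (a point): on the pin, the end of the bent bar's centre line (72 degrees from the collar); the last 5 degrees are thinned to 8 mm diameter, with a round end. Axes as the pin's.
- pin: the whole pin; origin at the middle of the underside of its steel foot, which is 56 mm along x, 34 mm along y and 12 mm high and stands flat; axes as for pin_grip.
- eye_ring (a point): centre of the upright steel ring on the lid: hole 17 mm wide, ring of 8 mm round bar (33 mm outside), centre 30 mm above the lid (the bar's height when the pin's foot stands on the lid). Axes: x along the hole, level; z up. The ring cannot turn but slides stiffly (1.5 N) along its x in a slot, up to 20 mm in all, from stop to stop. Either face may be entered.
- eye: the ring and its stem; origin on the lid below the ring's centre; axes as the ring's. With the pin home, entered along +x: pin's x = ring's x, collar's face 4 mm before the ring's centre, arc's centre 65 mm from the ring's centre along the ring's +y; going in, the pin turns 72 degrees counter-clockwise (from above) about that centre.
- case: the flat plywood case, 220 x 220 mm, 60 mm high, fixed to the bench; origin at the middle of its underside; its flat lid is 60 mm above the bench, the ring stands on a thin flat plate some 20 mm from the lid's middle towards the case's +x, whence a flat hasp strap runs to the +x edge (both under 2 mm proud). The ring's x axis is the case's +y.
- mug: blue ceramic mug, 80 mm in diameter, 90 mm high, standing on the bench on the other side of the case from the pin; origin at its underside. Leave it alone.
- goblet: clear glass goblet, 66 mm wide, 110 mm high, beyond the case; origin at its underside. Leave it alone.
- jar: amber glass jar, 64 mm wide, 85 mm high, beyond the case; origin at its underside. Leave it alone.
There are look-alikes about, which are no part of the job. What is shaped like the pin but orange or red is not meant.

How it is judged:
On the way, in this order (a step that is already met when the one before it is completed fails the run):
1. the bent bar is half-way through the ring (distance between pin_mid and eye_ring below 0.009 m), for 0.02 s.
2. the collar is pressed against the stopped ring with at least 7 N for 0.3 s (distance between pin_shoulder and eye_ring below 0.0075 m and contact force between pin and eye above 7 N), for 0.3 s.
At the end, for the whole second after the job is handed in: the pin rests, released, on its foot on the lid (upright within 0.1 rad), the bar through the ring, the centre of the collar's face within 9 mm of the ring's centre and the shank within 0.2 rad of the ring's axis (distance between pin_shoulder and eye_ring below 0.009 m and angle between the x axis of pin_shoulder and the x axis of eye_ring, either way round below 0.2 rad and angle between pin's own z axis and vertical below 0.1 rad and linear speed of pin below 0.01 m/s); the robot touches nothing.
It fails at once if the pin loads the ring with more than 20 N (contact force between pin and eye above 20 N).
It fails at once if the pin is tipped over (more than 0.5 rad) (angle between pin's own z axis and vertical above 0.5 rad).
It fails at once if mug, goblet or jar moved by more than 20 mm (distance of any of mug, goblet, jar from where it was at the start of the episode above 0.02 m).
It also fails if it takes over 70 s, if anything falls off the work surface, if the arm or the gripper's body presses on something with over 40 N, if the wrist force passes 120 N, or if a joint passes its speed limit or range.

## Working session

There is one attempt and no reset: what is moved stays moved. The work goes in short steps, Python scripts to look and compute and a shell command to move; the robot and the scene stay as the last step left them, time stands still between calls to the robot, and variables do not carry over. Pictures are saved under pics/ and viewed, about 8 in all and at most 12, crops included, and the job is handed in when it is done.

```bash
ls; mkdir -p pics
cat > h.py <<'E'
import numpy as np, cv2
from workcell import bot
def pts(cam, d):
    c=bot.get_calibration(cam);K=np.array(c["intrinsics"]);V=np.array(c["view"])
    v,u=np.mgrid[:d.shape[0],:d.shape[1]]
    P=np.stack([(u-K[0,2])/K[0,0]*d,(v-K[1,2])/K[1,1]*d,d],-1)
    return (P-V[:3,3])@V[:3,:3]
E
python3 - <<'E'
from h import *
ims=[]
for c in ["scene","top"]:
    im,d=bot.read_camera(c);np.savez(c+"0.npz",im=im,d=d)
    P=pts(c,d);ims.append(im)
    V=np.array(bot.get_calibration(c)["view"]);print(c,"cam at",-V[:3,:3].T@V[:3,3])
    for t in ["pin","pin_grip","eye","case","mug","goblet","jar"]:
        for r in bot.masks_of(c,t)[:4]:
            m=r["region"]&(d>0)
            q=P[m]
            print(c,t,round(r["p"],2),np.round(r["box"]),np.round(np.median(q,0),3) if len(q) else None,np.round(np.percentile(q,98,axis=0),3) if len(q) else None)
    cv2.imwrite(f"pics/{c}0.png",im)
print(bot.read_state())
E
```

```text
pics
scene cam at [1.01164348 0.89586451 1.51286445]
scene pin 0.82 [312. 192. 346. 210.] [0.286 0.284 0.032] [0.376 0.298 0.065]
scene pin 0.58 [247. 212. 286. 242.] [0.603 0.237 0.03 ] [0.625 0.312 0.064]
scene pin 0.56 [301. 223. 327. 261.] [0.469 0.367 0.033] [0.485 0.466 0.063]
scene pin 0.53 [367. 231. 391. 264.] [0.28  0.557 0.03 ] [0.296 0.585 0.064]
scene pin_grip 0.84 [247. 216. 288. 238.] [0.603 0.237 0.03 ] [0.628 0.312 0.063]
scene pin_grip 0.81 [361. 230. 392. 265.] [0.276 0.546 0.03 ] [0.296 0.586 0.063]
scene pin_grip 0.53 [315. 189. 346. 213.] [0.285 0.284 0.031] [0.382 0.302 0.065]
scene pin_grip 0.47 [301. 222. 326. 260.] [0.469 0.365 0.033] [0.485 0.46  0.063]
scene case 0.75 [207. 143. 275. 209.] [0.552 0.015 0.057] [0.664 0.12  0.066]
scene mug 0.59 [196. 100. 220. 124.] [ 0.518 -0.333  0.05 ] [ 0.56  -0.296  0.091]
scene goblet 0.95 [181. 199. 203. 227.] [0.797 0.09  0.103] [0.824 0.114 0.113]
scene goblet 0.51 [299. 223. 327. 258.] [0.469 0.368 0.032] [0.485 0.467 0.063]
scene jar 0.28 [210. 144. 278. 212.] [0.553 0.016 0.057] [0.666 0.12  0.066]
top cam at [0
[... 1102 characters left out ...]
 [ 0.814 -0.113  0.088]
{'time': 0.8, 'q': array([ 1.19312143e+00,  2.63816322e-01,  1.60396305e+00,  1.87348781e-05,
        1.27369622e+00, -3.69203200e-02]), 'joint_vel': array([-7.87945276e-04,  3.73458134e-04, -6.17810885e-05,  1.04946446e-03,
        1.82871926e-03,  3.93335864e-04]), 'joint_torque': array([-6.96544339e-04, -5.14974511e+01, -3.67702246e+01, -1.23561053e-04,
        6.49715312e-04, -4.54221876e-06]), 'tool_pos': array([0.225599  , 0.63620213, 0.23135615]), 'tcp_rot': array([5.32677558e-01, 3.09609718e+00, 1.85721457e-04]), 'wrist_force': array([-0.77552598,  0.72141592,  0.61512461]), 'torque': array([ 0.02914335, -0.00849276, -0.01173797]), 'width': 1.0010197909621348}
```

Run:
```python
from h import *
im=np.load("top0.npz")["im"]
c=im[90:300,95:355];cv2.imwrite("pics/a.png",cv2.resize(c,None,fx=3,fy=2.85,interpolation=cv2.INTER_CUBIC))
```

```text
(no output)
```

View pics/a.png

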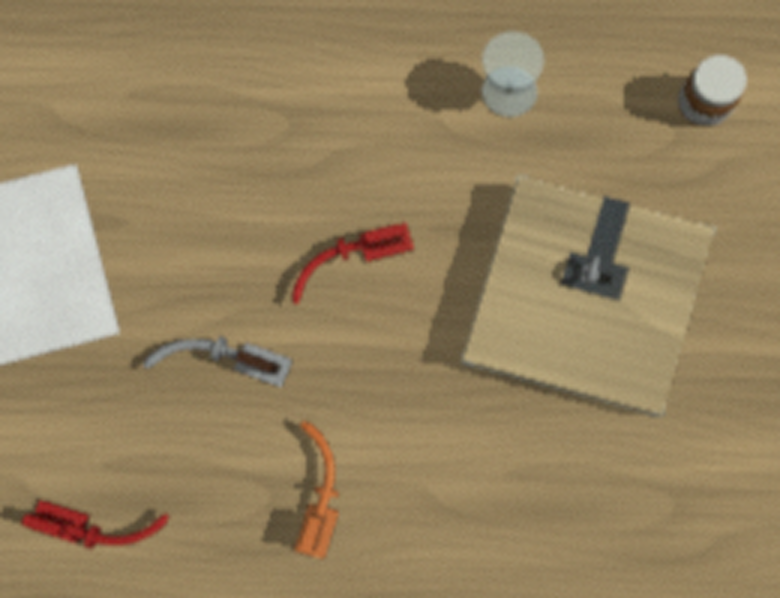

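The candidates are these, with pixels in the picture crop:
- Steel pin with dark wood grip: grip at about (262,364), collar at (218,350), bar going left to (148,362). **This is the one I want.**
- Red look-alikes at (380,242) and (60,522).
- Orange look-alike at (318,530).

The case's strap runs up the picture (+x), and the ring is near (585,270). Next I'll measure the pin, lid and ring and check them in a close crop.

Run:
```python
from h import *
crops=[]
for c in ["top","scene"]:
    z=np.load(c+"0.npz");im,d=z["im"],z["d"];P=pts(c,d);X,Y,Z=P[...,0],P[...,1],P[...,2]
    near=(d>0)&(abs(X-.545)<.2)&(abs(Y)<.2)
    L=near&(Z>.052)&(Z<.068)
    L=cv2.morphologyEx(L.astype(np.uint8),cv2.MORPH_OPEN,np.ones((3,3)))>0
    r=cv2.minAreaRect(P[L][:,:2].astype(np.float32)*1000);print(c,"lid",r,"z",np.median(Z[L]))
    R=near&(Z>.073)&(Z<.115)&(abs(X-.56)<.07)&(abs(Y)<.07)
    q=P[R];print("ring",len(q));print(np.round(np.c_[q,np.argwhere(R)[:,::-1]],3))
    N=(d>0)&(abs(X-.465)<.05)&(Y>.25)&(Y<.5)&(Z>.008)&(Z<.08)
    G=N&(Z>.048);q=P[G];print("grip",len(q),q.mean(0),cv2.minAreaRect(q[:,:2].astype(np.float32)*1000))
    rr=cv2.minAreaRect(P[N&(Y<.355)&(X>.44)][:,:2].astype(np.float32)*1000);print("foot",rr)
    for T in ([.465,.36,.03],[.555,-.0,.07]):
        k=bot.get_calibration(c);p=np.array(k["view"])[:3]@np.r_[T,1];uv=np.array(k["intrinsics"])@p;u,v=(uv[:2]/uv[2]).astype(int)
        crops.append(cv2.resize(im[v-25:v+25,u-32:u+32],(390,300),interpolation=cv2.INTER_CUBIC))
        print("crop origin",u-32,v-25)
cv2.imwrite("pics/b.png",np.vstack([np.hstack(crops[:2]),np.hstack(crops[2:])]))
```

```text
top lid ((546.6577758789062, -10.05682373046875), (221.2960205078125, 224.2180633544922), 75.6935043334961) z 0.05981370432333598
ring 29
[[ 5.81e-01 -1.00e-02  9.80e-02  2.93e+02  1.80e+02]
 [ 5.76e-01 -1.00e-02  1.05e-01  2.93e+02  1.81e+02]
 [ 5.77e-01 -1.30e-02  1.01e-01  2.94e+02  1.81e+02]
 [ 5.74e-01 -7.00e-03  1.00e-01  2.92e+02  1.82e+02]
 [ 5.73e-01 -1.00e-02  1.04e-01  2.93e+02  1.82e+02]
 [ 5.73e-01 -1.30e-02  1.05e-01  2.94e+02  1.82e+02]
 [ 5.70e-01 -7.00e-03  1.02e-01  2.92e+02  1.83e+02]
 [ 5.70e-01 -1.00e-02  1.05e-01  2.93e+02  1.83e+02]
 [ 5.70e-01 -1.30e-02  1.05e-01  2.94e+02  1.83e+02]
 [ 5.70e-01 -6.00e-03  8.20e-02  2.91e+02  1.84e+02]
 [ 5.66e-01 -6.00e-03  1.06e-01  2.92e+02  1.84e+02]
 [ 5.66e-01 -9.00e-03  1.08e-01  2.93e+02  1.84e+02]
 [ 5.68e-01 -3.00e-03  7.70e-02  2.90e+02  1.85e+02]
 [ 5.64e-01 -4.00e-03  1.05e-01  2.91e+02  1.85e+02]
 [ 5.64e-01 -7.00e-03  1.02e-01  2.92e+02  1.85e+02]
 [ 5.63e-01 -1.00e-02  1.06e-01  2.93e+02  1.85e+02]
 [ 5.65e-01 -3.00e-03  7.60e-02  2.90e+02  1.86e+02]
 [ 5.60e-01 -4.00e-03  1.04e-01  2.91e+02  1.86e+02]
 [ 5.60e
[... 2292 characters left out ...]
3.00e-03  8.40e-02  2.35e+02  1.68e+02]
 [ 5.62e-01 -1.00e-03  8.30e-02  2.36e+02  1.68e+02]
 [ 5.58e-01  0.00e+00  8.30e-02  2.37e+02  1.68e+02]
 [ 5.55e-01  3.00e-03  8.30e-02  2.38e+02  1.68e+02]
 [ 5.77e-01 -5.00e-03  8.20e-02  2.32e+02  1.69e+02]
 [ 5.72e-01 -7.00e-03  7.60e-02  2.33e+02  1.69e+02]
 [ 5.66e-01 -2.00e-03  7.80e-02  2.35e+02  1.69e+02]
 [ 5.62e-01 -1.00e-03  7.80e-02  2.36e+02  1.69e+02]]
grip 47 [0.46104923 0.34881325 0.05850815] ((459.9521484375, 347.5586242675781), (42.77499008178711, 16.515642166137695), 73.60995483398438)
foot ((462.2733459472656, 306.36737060546875), (31.512985229492188, 96.55431365966797), 0.6033150553703308)
crop origin 275 210
crop origin 205 144
```

View pics/b.png

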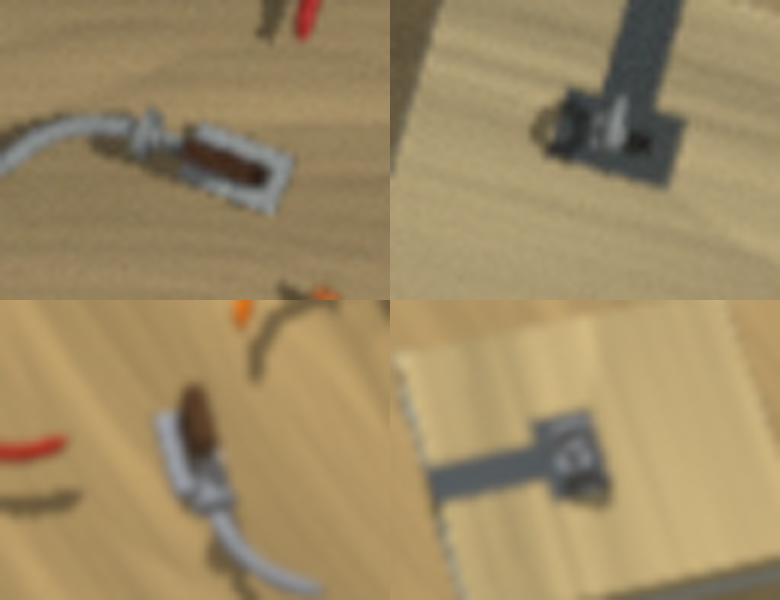

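The close crop confirms the steel pin with the wooden grip (grip at crop (225,160), top left). The ring stands on its dark plate at crop (610,125), top right. Heights and sizes agree with the description: lid 60 mm, grip 40x14 mm, ring top 106 mm.

I'll enter along ring +x, where the ring's x yaw is about 75.7°. Pin yaw is about 72.5°, with the grip at about (0.460, 0.3455).

```bash
cat >> h.py <<'E'
from scipy.spatial.transform import Rotation as Ro
def go(p, yaw, q0=None):
    "rows values for TCP at p, tool down, tool y at yaw (deg)"
    s=bot.read_state(); R0=Ro.from_rotvec(s["tcp_rot"])
    y=np.radians(yaw); ty=np.array([np.cos(y),np.sin(y),0]); tz=np.array([0,0,-1.]); tx=np.cross(ty,tz)
    R=Ro.from_matrix(np.c_[tx,ty,tz])
    return np.round(R0.inv().apply(np.array(p)-s["tool_pos"])*1000,1), np.round((R0.inv()*R).as_rotvec(degrees=True),2)
def st():
    s=bot.read_state(); m=Ro.from_rotvec(s["tcp_rot"]).as_matrix()
    print("t",round(s["time"],2),"p",np.round(s["tool_pos"],4),"yyaw",round(np.degrees(np.arctan2(m[1,1],m[0,1])),2),"tilt",np.round(m[:2,2],4),"F",np.round(s["wrist_force"],2),"T",np.round(s["torque"],2),"w",round(s["width"],3))
E
python3 -c "
from h import *
print(go([.460,.3455,.11],-17.5),go([.460,.3455,.018],-17.5))"
```

```text
(array([-318.1, -195.7,  121.3]), array([ 0.000e+00, -1.000e-02,  8.798e+01])) (array([-318.1, -195.7,  213.3]), array([ 0.000e+00, -1.000e-02,  8.798e+01]))
```

```bash
python3 -m inch '[{"dx":-0.05,"dy":-0.03,"dz":0.02,"az":10,"fingers":0.3},{"dx":-0.09,"dy":-0.055,"dz":0.03,"az":20,"fingers":0.3},{"dx":-0.13,"dy":-0.08,"dz":0.04,"az":30,"fingers":0.3},{"dx":-0.17,"dy":-0.105,"dz":0.05,"az":40,"fingers":0.3},{"dx":-0.21,"dy":-0.13,"dz":0.07,"az":50,"fingers":0.3},{"dx":-0.25,"dy":-0.155,"dz":0.09,"az":60,"fingers":0.3},{"dx":-0.28,"dy":-0.175,"dz":0.1,"az":70,"fingers":0.3},{"dx":-0.305,"dy":-0.19,"dz":0.121,"az":80,"fingers":0.3},{"dx":-0.3181,"dy":-0.1957,"dz":0.1213,"az":88,"fingers":0.3},{"dx":-0.3181,"dy":-0.1957,"dz":0.1213,"az":88,"fingers":0.3},{"dx":-0.3181,"dy":-0.1957,"dz":0.1213,"az":88,"fingers":0.3}]' 60
python3 - <<'E'
from h import *
st();print(go([.460,.3455,.018],-17.5))
ims=[]
for c in ["top","scene"]:
    im,d=bot.read_camera(c)
    k=bot.get_calibration(c);p=np.array(k["view"])[:3]@np.array([.46,.345,.06,1]);uv=np.array(k["intrinsics"])@p;u,v=(uv[:2]/uv[2]).astype(int)
    ims.append(cv2.resize(im[v-30:v+30,u-30:u+30],(390,390),interpolation=cv2.INTER_CUBIC))
cv2.imwrite("pics/c.png",np.hstack(ims))
E
```

```text
t 0.8 p [0.2256 0.6362 0.2314] yyaw 70.48 tilt [0.     0.0001] F [-0.78  0.72  0.62] T [ 0.03 -0.01 -0.01] w 1.001
(array([-318.1, -195.7,  213.3]), array([ 0.000e+00, -1.000e-02,  8.798e+01]))invalid input at $[0]: expected keys dx, dy, dz, ax, ay, az, fingers
```

View pics/c.png

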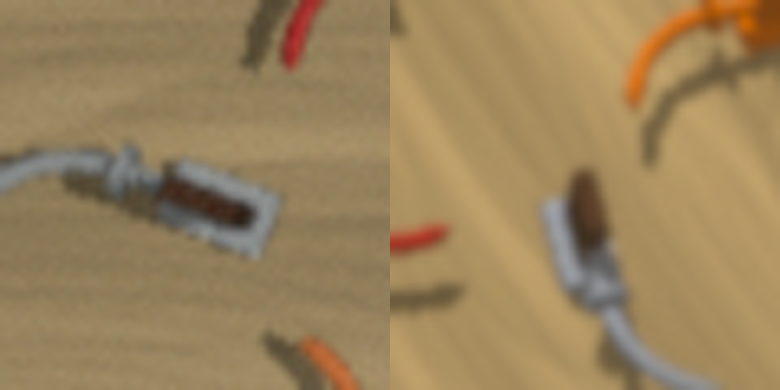

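The move was refused because every row needs all seven keys. The picture shows the same undisturbed pin as before, so I'll resend.

```bash
python3 -m inch '[{"dx":-0.05,"dy":-0.03,"dz":0.02,"ax":0,"ay":0,"az":10,"fingers":0.3},{"dx":-0.09,"dy":-0.055,"dz":0.03,"ax":0,"ay":0,"az":20,"fingers":0.3},{"dx":-0.13,"dy":-0.08,"dz":0.04,"ax":0,"ay":0,"az":30,"fingers":0.3},{"dx":-0.17,"dy":-0.105,"dz":0.05,"ax":0,"ay":0,"az":40,"fingers":0.3},{"dx":-0.21,"dy":-0.13,"dz":0.07,"ax":0,"ay":0,"az":50,"fingers":0.3},{"dx":-0.25,"dy":-0.155,"dz":0.09,"ax":0,"ay":0,"az":60,"fingers":0.3},{"dx":-0.28,"dy":-0.175,"dz":0.1,"ax":0,"ay":0,"az":70,"fingers":0.3},{"dx":-0.305,"dy":-0.19,"dz":0.121,"ax":0,"ay":0,"az":80,"fingers":0.3},{"dx":-0.3181,"dy":-0.1957,"dz":0.1213,"ax":0,"ay":0,"az":88,"fingers":0.3},{"dx":-0.3181,"dy":-0.1957,"dz":0.1213,"ax":0,"ay":0,"az":88,"fingers":0.3},{"dx":-0.3181,"dy":-0.1957,"dz":0.1213,"ax":0,"ay":0,"az":88,"fingers":0.3}]' 60
python3 - <<'E'
from h import *
st();print(go([.460,.3455,.018],-17.5))
ims=[]
for c in ["top","scene"]:
    im,d=bot.read_camera(c)
    k=bot.get_calibration(c);p=np.array(k["view"])[:3]@np.array([.46,.345,.06,1]);uv=np.array(k["intrinsics"])@p;u,v=(uv[:2]/uv[2]).astype(int)
    ims.append(cv2.resize(im[v-30:v+30,u-30:u+30],(390,390),interpolation=cv2.INTER_CUBIC))
cv2.imwrite("pics/d.png",np.hstack(ims))
E
```

```text
time: 2.28
tool_pos: [0.46, 0.346, 0.1104]
tcp_rot: [-2.532, -1.86, -0.001]
wrist_force: [0.3, -0.6, -0.0]
width: 0.648
t 2.27 p [0.46   0.346  0.1104] yyaw -17.39 tilt [0.0004 0.0007] F [ 0.26 -0.62 -0.04] T [-0.   -0.09  0.05] w 0.648
(array([-0.5,  0.1, 92.4]), array([ 0.01, -0.04,  0.11]))
```

View pics/d.png

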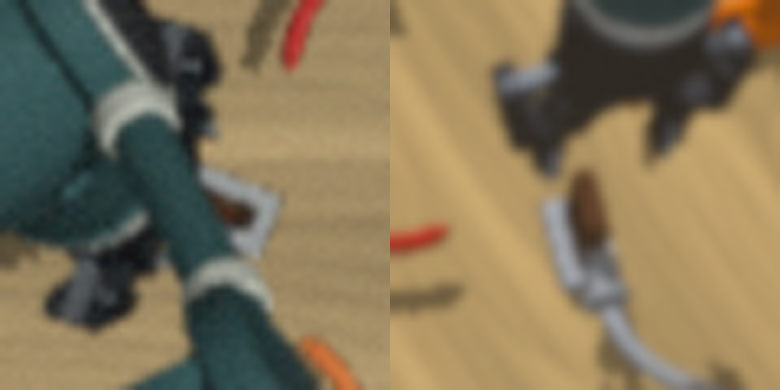

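In the scene view the fingers straddle the grip: tips at crop (548,165) and (655,155), grip at (588,205) below. I'll descend and close.

```bash
python3 -m inch '[{"dx":0,"dy":0,"dz":0.04,"ax":0,"ay":0,"az":0,"fingers":0.3},{"dx":0,"dy":0,"dz":0.07,"ax":0,"ay":0,"az":0,"fingers":0.3},{"dx":0,"dy":0,"dz":0.085,"ax":0,"ay":0,"az":0,"fingers":0.3},{"dx":0,"dy":0,"dz":0.0924,"ax":0,"ay":0,"az":0,"fingers":0.3},{"dx":0,"dy":0,"dz":0.0924,"ax":0,"ay":0,"az":0,"fingers":0.1},{"dx":0,"dy":0,"dz":0.0924,"ax":0,"ay":0,"az":0,"fingers":-0.3},{"dx":0,"dy":0,"dz":0.0924,"ax":0,"ay":0,"az":0,"fingers":-1},{"dx":0,"dy":0,"dz":0.0924,"ax":0,"ay":0,"az":0,"fingers":-1},{"dx":0,"dy":0,"dz":0.0924,"ax":0,"ay":0,"az":0,"fingers":-1},{"dx":0,"dy":0,"dz":0.0924,"ax":0,"ay":0,"az":0,"fingers":-1}]' 60; python3 -c "
from h import *
st()"
```

```text
time: 3.62
tool_pos: [0.4609, 0.3469, 0.0194]
tcp_rot: [-2.532, -1.86, -0.005]
wrist_force: [0.0, -0.8, 6.6]
width: 0.152
t 3.62 p [0.4609 0.3469 0.0194] yyaw -17.4 tilt [0.0025 0.002 ] F [ 0.04 -0.81  6.56] T [ 0.02  0.08 -0.01] w 0.152
```

```bash
cat >> h.py <<'E'
RING=np.array([.567,-.005]); YAW=75.7; OFF=0.0015
def pose(theta, push=0, z=.081, radial=0, ring=None, R=None):
    "TCP pose with the pin theta deg before home, push = extra along ring x"
    ring=RING if ring is None else ring
    a=np.radians(YAW); ex=np.array([np.cos(a),np.sin(a)]); ey=np.array([-ex[1],ex[0]])
    C=ring+.065*ey; t=np.radians(-theta); M=np.array([[np.cos(t),-np.sin(t)],[np.sin(t),np.cos(t)]])
    g=C+M@((-.054+OFF)*ex-.065*ey)+push*ex-radial*ey
    return [g[0],g[1],z], YAW-theta-90
E
python3 -m inch '[{"dx":0,"dy":0,"dz":-0.02,"ax":0,"ay":0,"az":0,"fingers":-1},{"dx":0,"dy":0,"dz":-0.06,"ax":0,"ay":0,"az":0,"fingers":-1},{"dx":0,"dy":0,"dz":-0.11,"ax":0,"ay":0,"az":0,"fingers":-1},{"dx":0,"dy":0,"dz":-0.15,"ax":0,"ay":0,"az":0,"fingers":-1},{"dx":0,"dy":0,"dz":-0.16,"ax":0,"ay":0,"az":0,"fingers":-1},{"dx":0,"dy":0,"dz":-0.16,"ax":0,"ay":0,"az":0,"fingers":-1}]' 80; python3 -c "
from h import *
st();p,y=pose(86,z=.18);print(p,y,go(p,y))"
```

```text
time: 4.38
tool_pos: [0.4601, 0.3463, 0.1791]
tcp_rot: [-2.532, -1.86, -0.004]
wrist_force: [-0.7, 0.4, -4.9]
width: 0.152
t 4.38 p [0.4601 0.3463 0.1791] yyaw -17.4 tilt [0.0022 0.0018] F [-0.7   0.42 -4.95] T [-0.16  0.01 -0.03] w 0.152
[np.float64(0.4407378689844798), np.float64(-0.043510475345093544), 0.18] -100.3 (array([-377.7,   98.1,   -1.7]), array([-2.00e-02, -1.80e-01,  8.29e+01]))
```

```bash
python3 -m inch '[{"dx":-0.03,"dy":0.01,"dz":0,"ax":0,"ay":0,"az":8,"fingers":-1},{"dx":-0.07,"dy":0.02,"dz":0,"ax":0,"ay":0,"az":16,"fingers":-1},{"dx":-0.11,"dy":0.03,"dz":0,"ax":0,"ay":0,"az":25,"fingers":-1},{"dx":-0.15,"dy":0.04,"dz":0,"ax":0,"ay":0,"az":34,"fingers":-1},{"dx":-0.19,"dy":0.05,"dz":0,"ax":0,"ay":0,"az":43,"fingers":-1},{"dx":-0.23,"dy":0.06,"dz":0,"ax":0,"ay":0,"az":52,"fingers":-1},{"dx":-0.27,"dy":0.07,"dz":0,"ax":0,"ay":0,"az":61,"fingers":-1},{"dx":-0.31,"dy":0.08,"dz":0,"ax":0,"ay":0,"az":70,"fingers":-1},{"dx":-0.345,"dy":0.09,"dz":0,"ax":0,"ay":0,"az":77,"fingers":-1},{"dx":-0.37,"dy":0.097,"dz":0,"ax":0,"ay":0,"az":82,"fingers":-1},{"dx":-0.3777,"dy":0.0981,"dz":-0.0017,"ax":0,"ay":-0.18,"az":82.9,"fingers":-1},{"dx":-0.3777,"dy":0.0981,"dz":-0.0017,"ax":0,"ay":-0.18,"az":82.9,"fingers":-1},{"dx":-0.3777,"dy":0.0981,"dz":-0.0017,"ax":0,"ay":-0.18,"az":82.9,"fingers":-1}]'
python3 - <<'E'
from h import *
st()
ims=[]
for c in ["top","scene"]:
    im,d=bot.read_camera(c);np.savez(c+"1.npz",im=im,d=d)
    k=bot.get_calibration(c);p=np.array(k["view"])[:3]@np.array([.52,-.02,.12,1]);uv=np.array(k["intrinsics"])@p;u,v=(uv[:2]/uv[2]).astype(int)
    print(c,u-30,v-30)
    ims.append(cv2.resize(im[v-30:v+30,u-30:u+30],(390,390),interpolation=cv2.INTER_CUBIC))
cv2.imwrite("pics/e.png",np.hstack(ims))
p,y=pose(86,z=.081);print(go(p,y))
E
```

```text
time: 6.0
tool_pos: [0.4403, -0.0426, 0.1793]
tcp_rot: [-3.128, 0.28, 0.003]
wrist_force: [-0.2, 0.2, -3.7]
width: 0.154
t 6.0 p [ 0.4403 -0.0426  0.1793] yyaw -100.22 tilt [-0.0016  0.001 ] F [-0.22  0.17 -3.74] T [-0.01  0.02 -0.03] w 0.154
top 266 168
scene 212 124
(array([ 0.4,  0.9, 98.7]), array([-0.03,  0.05,  0.1 ]))
```

View pics/e.png

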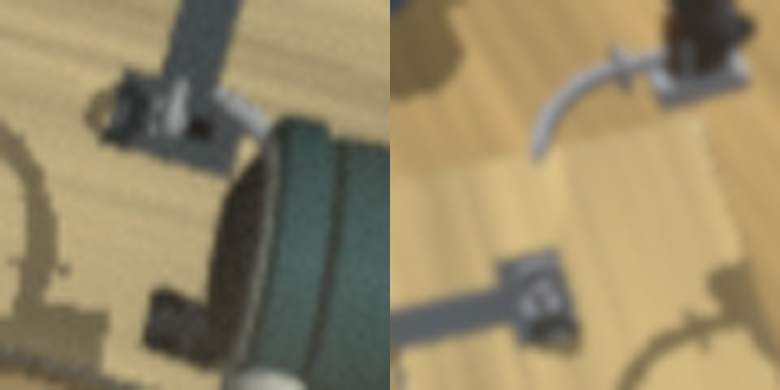

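The arm hides most of the pin from the top view. The scene view shows the whole bar (tip at crop (540,155)) and the ring (543,295). I'll lower beside the ring and measure both in that view.

```bash
python3 -m inch '[{"dx":0,"dy":0,"dz":0.04,"ax":0,"ay":0,"az":0,"fingers":-1},{"dx":0,"dy":0.0005,"dz":0.07,"ax":0,"ay":0,"az":0.1,"fingers":-1},{"dx":0.0004,"dy":0.0009,"dz":0.088,"ax":0,"ay":0,"az":0.1,"fingers":-1},{"dx":0.0004,"dy":0.0009,"dz":0.096,"ax":0,"ay":0,"az":0.1,"fingers":-1},{"dx":0.0004,"dy":0.0009,"dz":0.0975,"ax":0,"ay":0,"az":0.1,"fingers":-1},{"dx":0.0004,"dy":0.0009,"dz":0.0975,"ax":0,"ay":0,"az":0.1,"fingers":-1}]'
cat > meas.py <<'E'
from h import *
import sys
from scipy.optimize import least_squares
def look(c, n, name):
    ims=[];ds=[]
    for i in range(n):
        im,d=bot.read_camera(c);ims.append(im.astype(float));ds.append(d)
    im=np.mean(ims,0);d=np.median(ds,0);np.savez(name,im=im,d=d)
    return im,d
def overlay(c,im,ring,theta_pose,T=(.55,-.02,.09),w=28,s=21,fn="pics/o.png"):
    k=bot.get_calibration(c);K=np.array(k["intrinsics"]);V=np.array(k["view"])
    pr=lambda P:(lambda q:q[:,:2]/q[:,2:])((np.atleast_2d(P)@V[:3,:3].T+V[:3,3])@K.T)
    u0,v0=np.round(pr(np.array(T))[0]).astype(int)-w
    I=cv2.resize(im[v0:v0+2*w,u0:u0+2*w].astype(np.uint8),None,fx=s/2,fy=s/2,interpolation=cv2.INTER_CUBIC)
    S=lambda P:np.round(((pr(P)-[u0,v0]+.5)*s/2)).astype(np.int32)
    t=np.linspace(0,2*np.pi,60);a=np.radians(YAW);ey=np.array([-np.sin(a),np.cos(a),0])
    for r in (.0085,.0165): cv2.polylines(I,[S(np.r_[ring,.090]+r*(np.cos(t)[:,None]*ey+np.sin(t)[:,None]*[0,0,1]))],True,(0,255,0),1)
    # pin model from measured TCP
    s_=bot.read_state();m=Ro.from_rotvec(s_["tcp_rot"]).as_matrix();ty=m[:,1]*[1,1,0];ty/=np.linalg.norm(ty);px=np.array([-ty[1],ty[0],0])
    py=-ty*1; py=np.array([-px[1],px[0],0])
    g=s_["tool_pos"]-OFF*px; z=s_["tool_pos"][2]-.0194+.030
    sh=np.r_[(g+.050*px)[:2],z]; A=np.radians(np.linspace(0,72,40))[:,None]
    for r in (.065-.0055,.065+.0055): cv2.polylines(I,[S(sh+.065*py+r*(np.sin(A)*px-np.cos(A)*py))],False,(0,0,255),1)
    cv2.circle(I,tuple(int(x) for x in S(sh)[0]),3,(255,0,0),-1)
    cv2.imwrite(fn,I); return sh
E
python3 - <<'E'
from meas import *
st()
im,d=look("scene",4,"s2.npz")
print(overlay("scene",im,RING,None,T=(.54,-.03,.09),fn="pics/f.png"))
E
```

```text
time: 6.85
tool_pos: [0.4416, -0.0434, 0.0831]
tcp_rot: [-3.128, 0.281, -0.001]
wrist_force: [-0.1, 0.4, -4.0]
width: 0.155
t 6.85 p [ 0.4416 -0.0434  0.0831] yyaw -100.28 tilt [0.0008 0.0004] F [-0.11  0.41 -4.04] T [-0.04  0.12  0.  ] w 0.155
[ 0.4891906  -0.05225498  0.09363602]
```

View pics/f.png

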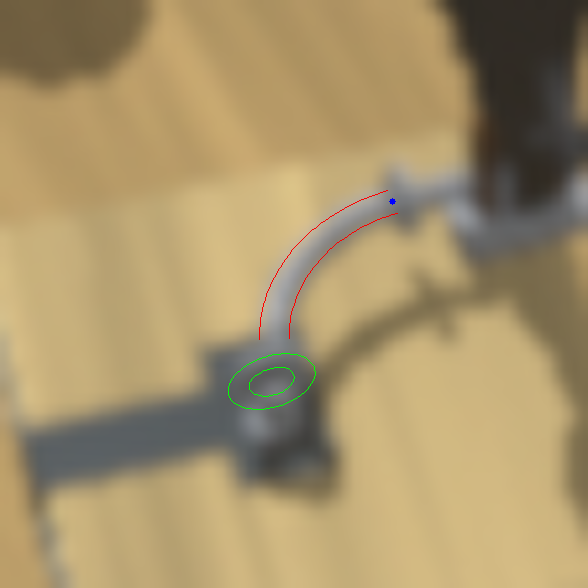

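The overlay fits the bar to about 2 mm, but the ring is too blurred to judge by eye. I'll fit the torus and the arc tube to averaged depth points from the same camera.

```bash
cat > fit.py <<'E'
from meas import *
def model_pin():
    s_=bot.read_state();m=Ro.from_rotvec(s_["tcp_rot"]).as_matrix();ty=m[:,1]*[1,1,0];ty/=np.linalg.norm(ty);px=np.array([-ty[1],ty[0],0]);py=np.array([-px[1],px[0],0])
    g=s_["tool_pos"]-OFF*px;sh=np.r_[(g+.05*px)[:2],s_["tool_pos"][2]+.0106]
    return sh,px,py
def fit(P,curve,r,tol=.011):
    from scipy.spatial import cKDTree
    off=np.zeros(3);T=cKDTree(curve)
    D,_=T.query(P);Q=P[D<tol]
    f=lambda o:T.query(Q-o)[0]-r
    s=least_squares(f,off,loss="soft_l1",f_scale=.0015,diff_step=1e-4,x_scale=.001)
    J=s.jac;cov=np.linalg.pinv(J.T@J)*np.mean(f(s.x)**2)
    return s.x,np.sqrt(np.diag(cov)),len(Q),np.sqrt(np.mean(f(s.x)**2))
def ringcurve(ring):
    a=np.radians(YAW);ey=np.array([-np.sin(a),np.cos(a),0]);t=np.linspace(0,2*np.pi,721)
    return np.r_[ring,.09]+.0125*(np.cos(t)[:,None]*ey+np.sin(t)[:,None]*[0,0,1])
def barcurve(a0=8,a1=66):
    sh,px,py=model_pin();A=np.radians(np.linspace(a0,a1,600))[:,None]
    return sh+.065*py+.065*(np.sin(A)*px-np.cos(A)*py)
E
python3 - <<'E'
from fit import *
def report(c,P,what):
    if what!="bar":
        q=P[(P[:,2]>.075)&(np.hypot(*(P[:,:2]-RING).T)<.03)]
        print(c,"ring off mm",[np.round(1000*np.array(x),2) if i<2 else x for i,x in enumerate(fit(q,ringcurve(RING),.004))])
    if what!="ring":
        q=P[(P[:,2]>.08)]
        print(c,"bar off mm",[np.round(1000*np.array(x),2) if i<2 else x for i,x in enumerate(fit(q,barcurve(),.0055))])
im,d=look("scene",8,"s3.npz")
report("scene now",pts("scene",d)[d>0],"both")
for c in ("scene","top"):
    d=np.load(c+"0.npz")["d"];report(c+" start",pts(c,d)[d>0],"ring")
d=np.load("top1.npz")["d"];report("top1",pts("top",d)[d>0],"ring")
im,d=look("top",4,"t3.npz");report("top now",pts("top",d)[d>0],"both")
E
```

```text
scene now ring off mm [array([-1.7 , -0.43, -0.9 ]), array([0.59, 0.45, 0.5 ]), 33, np.float64(0.0013223905678169457)]
scene now bar off mm [array([-2.72,  1.22, -1.65]), array([0.99, 0.55, 0.34]), 50, np.float64(0.0013464250329837876)]
scene start ring off mm [array([-3.08,  0.23,  0.35]), array([0.78, 0.72, 0.9 ]), 32, np.float64(0.001840319305299812)]
top start ring off mm [array([-0.08, -3.32,  0.69]), array([0.69, 0.43, 0.48]), 29, np.float64(0.001257852688568754)]
top1 ring off mm [array([-0.25, -2.87,  0.37]), array([0.79, 0.49, 0.62]), 30, np.float64(0.001441555008983104)]
top now ring off mm [array([-0.41, -2.78, -0.38]), array([0.33, 0.23, 0.25]), 30, np.float64(0.0007253219771470259)]
top now bar off mm [array([ 2.49,  2.43, -0.54]), array([0.82, 0.76, 0.33]), 32, np.float64(0.00114619781341704)]
```

```bash
sed -i 's/RING=.*/RING=np.array([.567,-.0065]); YAW=75.7; OFF=0.002/' h.py; python3 -c "
from h import *
for th in (82,78):
  p,y=pose(th,z=.0815);print(go(p,y))"
```

```text
(array([5.4, 5. , 0.7]), array([-0.03,  0.05, -4.01]))
(array([10.3,  8.1,  0.7]), array([-0.04,  0.05, -8.01]))
```

```bash
python3 -m inch '[{"dx":0.0025,"dy":0.0025,"dz":0.0003,"ax":0,"ay":0,"az":-2,"fingers":-1},{"dx":0.0054,"dy":0.005,"dz":0.0007,"ax":0,"ay":0,"az":-4,"fingers":-1},{"dx":0.0079,"dy":0.0066,"dz":0.0007,"ax":0,"ay":0,"az":-6,"fingers":-1},{"dx":0.0103,"dy":0.0081,"dz":0.0007,"ax":0,"ay":0,"az":-8,"fingers":-1},{"dx":0.0103,"dy":0.0081,"dz":0.0007,"ax":0,"ay":0,"az":-8,"fingers":-1},{"dx":0.0103,"dy":0.0081,"dz":0.0007,"ax":0,"ay":0,"az":-8,"fingers":-1}]'
python3 - <<'E'
from fit import *
st();out=[]
for c,b in (("scene",(-.0013,.0012,-.0005)),("top",(-.0003,-.0015,0))):
    im,d=look(c,4,c+"4.npz");P=pts(c,d)[d>0]-np.array(b)
    q=P[(P[:,2]>.075)&(np.hypot(*(P[:,:2]-RING).T)<.025)]
    print(c,"ring",np.round(1000*fit(q,ringcurve(RING),.004,.008)[0],1))
    for a0,a1 in((8,64),(30,66)): r=fit(P[P[:,2]>.08],barcurve(a0,a1),.0055,.009);print("bar",np.round(1000*r[0],1),np.round(1000*r[1],1),r[2])
    k=bot.get_calibration(c);K=np.array(k["intrinsics"]);V=np.array(k["view"])
    pr=lambda X:(lambda q:q[:,:2]/q[:,2:])(((np.atleast_2d(X)+b)@V[:3,:3].T+V[:3,3])@K.T)
    w,s=15,26;u0,v0=np.round(pr(np.r_[RING-[.01,.01],.09])[0]).astype(int)-w
    I=cv2.resize(im[v0:v0+2*w,u0:u0+2*w].astype(np.uint8),None,fx=s/2,fy=s/2,interpolation=cv2.INTER_CUBIC)
    S=lambda X:np.round((pr(X)-[u0,v0]+.5)*s/2).astype(np.int32)
    cc=ringcurve(RING)-np.r_[RING,.09]
    for f in (8.5/12.5,16.5/12.5): cv2.polylines(I,[S(np.r_[RING,.09]+f*cc)],True,(0,255,0),1)
    sh,px,py=model_pin();A=np.radians(np.linspace(0,72,40))[:,None]
    for r in (.0595,.0705): cv2.polylines(I,[S(sh+.065*py+r*(np.sin(A)*px-np.cos(A)*py))],False,(0,0,255),1)
    out.append(I)
cv2.imwrite("pics/g.png",np.hstack(out))
E
```

```text
time: 8.4
tool_pos: [0.4493, -0.0532, 0.0814]
tcp_rot: [-3.14, 0.064, 0.002]
wrist_force: [0.9, 0.1, -4.2]
width: 0.156
t 8.4 p [ 0.4493 -0.0532  0.0814] yyaw -92.34 tilt [-0.001   0.0008] F [ 0.87  0.08 -4.23] T [0.03 0.01 0.06] w 0.156
scene ring [-0.5 -0.6 -1.1]
bar [-1.1  0.3 -1.8] [1.  0.7 0.4] 48
bar [-1.5 -0.7 -2.3] [2.1 2.4 0.6] 30
top ring [-0.3 -0.4 -0.1]
bar [ 2.4  2.7 -0.3] [0.7 0.7 0.2] 42
bar [ 1.6  1.7 -0.4] [0.5 0.5 0.2] 43
```

View pics/g.png

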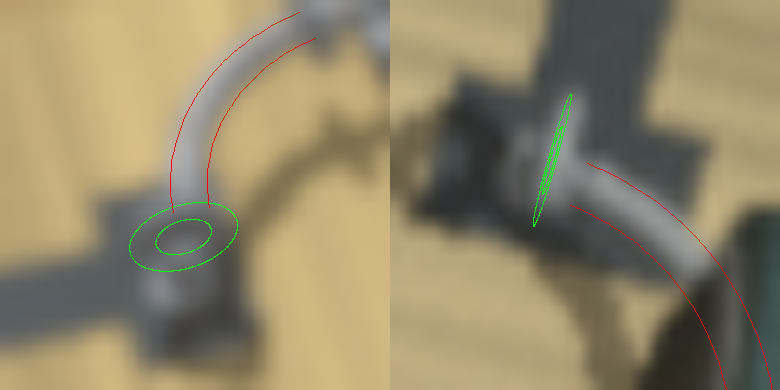

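The ring overlay agrees in the top view. My bar fit is biased along the bar because points beyond the curve's ends pull on it, so I'll refit using interior points only.

Run:
```python
from fit import *
sh,px,py=model_pin()
for c,b in (("scene",(-.0013,.0012,-.0005)),("top",(-.0003,-.0015,0))):
    d=np.load(c+"4.npz")["d"];P=pts(c,d)[d>0]-np.array(b)-sh
    L=np.c_[P@px,P@py,P[:,2]]            # pin axes at shoulder
    for it in range(2):
      ang=np.degrees(np.arctan2(L[:,0],.065-L[:,1]));rad=np.hypot(L[:,0],.065-L[:,1])-.065
      m=(ang>6)&(ang<67)&(abs(rad)<.010)&(abs(L[:,2])<.010)
      Q=L[m]
      def f(o):
        q=Q-np.r_[o];r=np.hypot(q[:,0],.065-q[:,1])-.065
        return np.hypot(r,q[:,2])-.0055
      s=least_squares(f,[0,0,0],loss="soft_l1",f_scale=.0015,x_scale=.001)
    cov=np.sqrt(np.diag(np.linalg.inv(s.jac.T@s.jac)*np.mean(f(s.x)**2)))
    print(c,"pin-axes off mm",np.round(s.x*1e3,2),"+-",np.round(cov*1e3,2),m.sum(),"angles",ang[m].min(),ang[m].max())
    for lo,hi in((6,30),(30,50),(50,67)):
        k=m&(ang>lo)&(ang<=hi); print("  ",lo,hi,k.sum(),"median radial mm",np.round(np.median(rad[k])*1e3,2) if k.any() else None)
```

```text
scene pin-axes off mm [ 0.18  1.07 -2.04] +- [1.11 0.84 0.37] 44 angles 8.027036185120323 66.08470678885318
   6 30 17 median radial mm -4.18
   30 50 14 median radial mm -2.78
   50 67 13 median radial mm -0.06
top pin-axes off mm [ 1.04  1.28 -0.39] +- [1.05 1.23 0.18] 37 angles 38.701537377703545 66.79711792751253
   6 30 0 median radial mm None
   30 50 16 median radial mm -0.63
   50 67 21 median radial mm -0.61
```

Relative ring and bar offsets are within about 1 mm, inside the 3 mm clearance. I'll feed in small steps along the arc and watch the wrist force.

```bash
sed -i 's/RING=.*/RING=np.array([.5665,-.0065]); YAW=75.7; OFF=0.0017/' h.py; python3 -c "
from h import *
for th in (76,74,72,70,68,66):
  p,y=pose(th,z=.081);print(th,*go(p,y))"
```

```text
76 [1.5 1.8 0.5] [-0.04  0.04 -2.  ]
74 [3.9 3.5 0.5] [-0.04  0.04 -4.  ]
72 [6.3 5.2 0.5] [-0.04  0.04 -6.  ]
70 [8.8 6.7 0.5] [-0.04  0.04 -8.  ]
68 [11.3  8.1  0.5] [ -0.04   0.04 -10.  ]
66 [13.9  9.5  0.5] [ -0.04   0.04 -12.  ]
```

```bash
python3 -m inch '[{"dx":0.0015,"dy":0.0018,"dz":0.0005,"ax":0,"ay":0,"az":-2,"fingers":-1},{"dx":0.0027,"dy":0.0027,"dz":0.0005,"ax":0,"ay":0,"az":-3,"fingers":-1},{"dx":0.0039,"dy":0.0035,"dz":0.0005,"ax":0,"ay":0,"az":-4,"fingers":-1},{"dx":0.0051,"dy":0.0044,"dz":0.0005,"ax":0,"ay":0,"az":-5,"fingers":-1},{"dx":0.0063,"dy":0.0052,"dz":0.0005,"ax":0,"ay":0,"az":-6,"fingers":-1},{"dx":0.0063,"dy":0.0052,"dz":0.0005,"ax":0,"ay":0,"az":-6,"fingers":-1}]'; python3 -c "
from h import *
st()
for th in (70,68,66,64,62):
  p,y=pose(th,z=.081);print(th,*go(p,y))"
```

```text
time: 9.55
tool_pos: [0.4556, -0.0588, 0.081]
tcp_rot: [-3.139, -0.101, 0.001]
wrist_force: [-0.4, -0.7, -3.3]
width: 0.155
t 9.55 p [ 0.4556 -0.0588  0.081 ] yyaw -86.3 tilt [-0.0007  0.0007] F [-0.43 -0.72 -3.27] T [-0.05  0.08  0.06] w 0.155
70 [2.2 1.7 0. ] [-0.04  0.04 -2.  ]
68 [4.5 3.4 0. ] [-0.04  0.04 -4.  ]
66 [ 7.  5. -0.] [-0.04  0.04 -6.  ]
64 [ 9.4  6.5 -0. ] [-0.04  0.03 -8.  ]
62 [12.  8. -0.] [ -0.04   0.03 -10.  ]
```

No contact so far. Continuing to 62°.

```bash
python3 -m inch '[{"dx":0.0011,"dy":0.0008,"dz":0,"ax":0,"ay":0,"az":-1,"fingers":-1},{"dx":0.0022,"dy":0.0017,"dz":0,"ax":0,"ay":0,"az":-2,"fingers":-1},{"dx":0.0034,"dy":0.0026,"dz":0,"ax":0,"ay":0,"az":-3,"fingers":-1},{"dx":0.0045,"dy":0.0034,"dz":0,"ax":0,"ay":0,"az":-4,"fingers":-1},{"dx":0.0045,"dy":0.0034,"dz":0,"ax":0,"ay":0,"az":-4,"fingers":-1}]'; python3 -c "
from h import *
st()"
python3 -m inch '[{"dx":0.0012,"dy":0.0008,"dz":0,"ax":0,"ay":0,"az":-1,"fingers":-1},{"dx":0.0025,"dy":0.0016,"dz":0,"ax":0,"ay":0,"az":-2,"fingers":-1},{"dx":0.0025,"dy":0.0016,"dz":0,"ax":0,"ay":0,"az":-2,"fingers":-1}]'; python3 -c "
from h import *
st()
for th in (66,64,62,60,58,56,54):
  p,y=pose(th,z=.081);print(th,*go(p,y))"
```

```text
time: 10.18
tool_pos: [0.4607, -0.062, 0.0811]
tcp_rot: [-3.134, -0.211, 0.0]
wrist_force: [1.7, -0.6, -5.1]
width: 0.157
t 10.18 p [ 0.4607 -0.062   0.0811] yyaw -82.3 tilt [-0.0001  0.0006] F [ 1.71 -0.6  -5.1 ] T [-0.26 -0.12 -0.17] w 0.157
time: 10.55
tool_pos: [0.4636, -0.0632, 0.0811]
tcp_rot: [-3.13, -0.266, -0.0]
wrist_force: [1.3, -0.4, -5.7]
width: 0.154
t 10.55 p [ 0.4636 -0.0632  0.0811] yyaw -80.29 tilt [0.0002 0.0008] F [ 1.26 -0.42 -5.68] T [-0.18 -0.1  -0.17] w 0.154
66 [-0.7  0.   0.1] [-0.04 -0.02  0.01]
64 [1.6 1.8 0.1] [-0.04 -0.02 -1.99]
62 [3.9 3.5 0.1] [-0.04 -0.02 -3.99]
60 [6.3 5.1 0.1] [-0.04 -0.02 -5.99]
58 [8.8 6.7 0.1] [-0.04 -0.02 -7.99]
56 [11.3  8.1  0.1] [-0.04 -0.03 -9.99]
54 [13.9  9.5  0.1] [ -0.04  -0.03 -11.99]
```

```bash
python3 -m inch '[{"dx":0.0004,"dy":0.0009,"dz":0,"ax":0,"ay":0,"az":-1,"fingers":-1},{"dx":0.0016,"dy":0.0018,"dz":0,"ax":0,"ay":0,"az":-2,"fingers":-1},{"dx":0.0027,"dy":0.0027,"dz":0,"ax":0,"ay":0,"az":-3,"fingers":-1},{"dx":0.0039,"dy":0.0035,"dz":0,"ax":0,"ay":0,"az":-4,"fingers":-1},{"dx":0.0039,"dy":0.0035,"dz":0,"ax":0,"ay":0,"az":-4,"fingers":-1}]'
python3 - <<'E'
from fit import *
st()
for th in (60,58,56,54):
  p,y=pose(th,z=.081);print(th,*go(p,y))
for c,b in (("scene",(-.0013,.0012,-.0005)),("top",(-.0003,-.0015,0))):
    im,d=look(c,2,c+"5.npz");P=pts(c,d)[d>0]-np.array(b)
    q=P[(P[:,2]>.075)&(np.hypot(*(P[:,:2]-RING).T)<.025)]
    print(c,"ring",np.round(1000*fit(q,ringcurve(RING),.004,.008)[0],1))
E
```

```text
time: 11.18
tool_pos: [0.4684, -0.066, 0.0812]
tcp_rot: [-3.118, -0.375, -0.001]
wrist_force: [3.5, -2.1, -6.0]
width: 0.151
t 11.18 p [ 0.4684 -0.066   0.0812] yyaw -76.29 tilt [0.0008 0.0009] F [ 3.52 -2.14 -6.04] T [-0.43 -0.31 -0.34] w 0.151
60 [2.  1.7 0.2] [-0.04 -0.06 -1.99]
58 [4.3 3.4 0.2] [-0.04 -0.06 -3.99]
56 [6.7 5.  0.2] [-0.04 -0.06 -5.99]
54 [9.2 6.5 0.2] [-0.03 -0.06 -7.99]
scene ring [ 1.3  1.8 -1.1]
top ring [ 1.5  2.5 -0.6]
```

The ring has dragged about 2.5 mm along its slot and pushes the pin outward (+x) with about 4 N. That matches the camera's updated ring estimate of (0.568, -0.0045). I'll correct in place first.

```bash
sed -i 's/RING=.*/RING=np.array([.5681,-.0045]); YAW=75.7; OFF=0.0017/' h.py; python3 -c "
from h import *
for th in (62,60,58,56,54):
  p,y=pose(th,z=.0803);print(th,*go(p,y))"
```

```text
62 [ 1.8 -1.6  0.9] [-0.04 -0.06 -0.01]
60 [4.1 0.2 0.9] [-0.04 -0.06 -2.01]
58 [6.4 1.9 0.9] [-0.03 -0.06 -4.01]
56 [8.8 3.5 0.9] [-0.03 -0.06 -6.01]
54 [11.3  5.   0.9] [-0.03 -0.06 -8.01]
```

```bash
python3 -m inch '[{"dx":0.0009,"dy":-0.0008,"dz":0.0005,"ax":0,"ay":0,"az":0,"fingers":-1},{"dx":0.0018,"dy":-0.0016,"dz":0.0009,"ax":0,"ay":0,"az":0,"fingers":-1},{"dx":0.0018,"dy":-0.0016,"dz":0.0009,"ax":0,"ay":0,"az":0,"fingers":-1}]'; python3 -c "
from h import *
st()"
python3 -m inch '[{"dx":0.0012,"dy":0.0009,"dz":0,"ax":0,"ay":0,"az":-1,"fingers":-1},{"dx":0.0023,"dy":0.0018,"dz":0,"ax":0,"ay":0,"az":-2,"fingers":-1},{"dx":0.0023,"dy":0.0018,"dz":0,"ax":0,"ay":0,"az":-2,"fingers":-1}]'; python3 -c "
from h import *
st()
for th in (60,58,56,54,52):
  p,y=pose(th,z=.0803);print(th,*go(p,y))"
```

```text
time: 11.75
tool_pos: [0.4692, -0.0636, 0.0801]
tcp_rot: [-3.118, -0.375, 0.0]
wrist_force: [0.5, -0.0, -4.5]
width: 0.15
t 11.75 p [ 0.4692 -0.0636  0.0801] yyaw -76.28 tilt [-0.0003  0.0014] F [ 0.54 -0.   -4.51] T [-0.09 -0.04 -0.05] w 0.15
time: 12.12
tool_pos: [0.4719, -0.0647, 0.08]
tcp_rot: [-3.11, -0.43, 0.001]
wrist_force: [0.7, -0.1, -3.5]
width: 0.152
t 12.12 p [ 0.4719 -0.0647  0.08  ] yyaw -74.26 tilt [-0.0006  0.0017] F [ 0.68 -0.11 -3.55] T [-0.02 -0.1  -0.04] w 0.152
60 [ 0.3  0.6 -0.3] [-0.1   0.01  0.04]
58 [ 2.6  2.4 -0.3] [-0.1   0.   -1.96]
56 [ 5.   4.1 -0.3] [-0.1   0.   -3.96]
54 [ 7.4  5.7 -0.3] [-0.1   0.   -5.96]
52 [ 9.9  7.3 -0.3] [-0.1  -0.   -7.96]
```

The correction cleared the force. Continuing.

```bash
python3 -m inch '[{"dx":0.0014,"dy":0.0015,"dz":-0.0003,"ax":0,"ay":0,"az":-1,"fingers":-1},{"dx":0.0026,"dy":0.0024,"dz":-0.0003,"ax":0,"ay":0,"az":-2,"fingers":-1},{"dx":0.0038,"dy":0.0032,"dz":-0.0003,"ax":0,"ay":0,"az":-3,"fingers":-1},{"dx":0.005,"dy":0.0041,"dz":-0.0003,"ax":0,"ay":0,"az":-4,"fingers":-1},{"dx":0.005,"dy":0.0041,"dz":-0.0003,"ax":0,"ay":0,"az":-4,"fingers":-1}]'; python3 -c "
from h import *
st()
for th in (56,54,52,50,48,46):
  p,y=pose(th,z=.0803);print(th,*go(p,y))"
```

```text
time: 12.75
tool_pos: [0.4779, -0.0673, 0.0803]
tcp_rot: [-3.093, -0.539, 0.001]
wrist_force: [-0.3, -0.1, -3.7]
width: 0.153
t 12.75 p [ 0.4779 -0.0673  0.0803] yyaw -70.24 tilt [-0.0007  0.0017] F [-0.31 -0.11 -3.66] T [-0.    0.12  0.  ] w 0.153
56 [-0.1 -0.   0. ] [-0.1   0.    0.06]
54 [ 2.2  1.8 -0. ] [-0.1   0.   -1.94]
52 [ 4.6  3.5 -0. ] [-0.1  -0.   -3.94]
50 [ 7.   5.1 -0. ] [-0.1  -0.   -5.94]
48 [ 9.5  6.6 -0. ] [-0.1  -0.   -7.94]
46 [12.   8.1 -0. ] [-0.1  -0.01 -9.94]
```

```bash
python3 -m inch '[{"dx":0.0011,"dy":0.0009,"dz":0,"ax":0,"ay":0,"az":-1,"fingers":-1},{"dx":0.0022,"dy":0.0018,"dz":0,"ax":0,"ay":0,"az":-2,"fingers":-1},{"dx":0.0034,"dy":0.0027,"dz":0,"ax":0,"ay":0,"az":-3,"fingers":-1},{"dx":0.0046,"dy":0.0035,"dz":0,"ax":0,"ay":0,"az":-4,"fingers":-1},{"dx":0.0058,"dy":0.0043,"dz":0,"ax":0,"ay":0,"az":-5,"fingers":-1},{"dx":0.007,"dy":0.0051,"dz":0,"ax":0,"ay":0,"az":-6,"fingers":-1},{"dx":0.007,"dy":0.0051,"dz":0,"ax":0,"ay":0,"az":-6,"fingers":-1}]'; python3 -c "
from h import *
st()
for th in (50,48,46,44,42,40,38):
  p,y=pose(th,z=.0803);print(th,*go(p,y))"
```

```text
time: 13.62
tool_pos: [0.4863, -0.0697, 0.0803]
tcp_rot: [-3.061, -0.7, 0.0]
wrist_force: [0.7, -0.3, -4.8]
width: 0.153
t 13.62 p [ 0.4863 -0.0697  0.0803] yyaw -64.23 tilt [-0.0005  0.0017] F [ 0.72 -0.31 -4.75] T [-0.01  0.02 -0.03] w 0.153
50 [-0.1 -0.1  0. ] [-0.1  -0.02  0.07]
48 [2.2 1.7 0. ] [-0.1  -0.02 -1.93]
46 [4.5 3.4 0. ] [-0.1  -0.02 -3.93]
44 [6.9 5.  0. ] [-0.1  -0.02 -5.93]
42 [9.4 6.5 0. ] [-0.1  -0.02 -7.93]
40 [11.9  8.   0. ] [-0.1  -0.02 -9.93]
38 [14.5  9.4  0. ] [ -0.1   -0.03 -11.93]
```

```bash
python3 -m inch '[{"dx":0.0011,"dy":0.0008,"dz":0,"ax":0,"ay":0,"az":-1,"fingers":-1},{"dx":0.0022,"dy":0.0017,"dz":0,"ax":0,"ay":0,"az":-2,"fingers":-1},{"dx":0.0033,"dy":0.0026,"dz":0,"ax":0,"ay":0,"az":-3,"fingers":-1},{"dx":0.0045,"dy":0.0034,"dz":0,"ax":0,"ay":0,"az":-4,"fingers":-1},{"dx":0.0057,"dy":0.0042,"dz":0,"ax":0,"ay":0,"az":-5,"fingers":-1},{"dx":0.0069,"dy":0.005,"dz":0,"ax":0,"ay":0,"az":-6,"fingers":-1},{"dx":0.0069,"dy":0.005,"dz":0,"ax":0,"ay":0,"az":-6,"fingers":-1}]'; python3 -c "
from h import *
st()
for th in (44,42,40,38,36,34,32):
  p,y=pose(th,z=.0803);print(th,*go(p,y))"
```

```text
time: 14.5
tool_pos: [0.4949, -0.0713, 0.0803]
tcp_rot: [-3.02, -0.86, -0.0]
wrist_force: [-0.0, 0.5, -4.6]
width: 0.151
t 14.5 p [ 0.4949 -0.0713  0.0803] yyaw -58.21 tilt [-0.0005  0.0016] F [-0.01  0.49 -4.56] T [-0.03  0.04  0.02] w 0.151
44 [-0.1 -0.1  0. ] [-0.09 -0.03  0.09]
42 [2.2 1.7 0. ] [-0.09 -0.03 -1.91]
40 [4.6 3.4 0. ] [-0.09 -0.03 -3.91]
38 [7. 5. 0.] [-0.09 -0.03 -5.91]
36 [9.5 6.6 0. ] [-0.09 -0.03 -7.91]
34 [12.  8.  0.] [-0.09 -0.04 -9.91]
32 [14.6  9.4  0. ] [ -0.09  -0.04 -11.91]
```

```bash
python3 -m inch '[{"dx":0.0011,"dy":0.0008,"dz":0,"ax":0,"ay":0,"az":-1,"fingers":-1},{"dx":0.0022,"dy":0.0017,"dz":0,"ax":0,"ay":0,"az":-2,"fingers":-1},{"dx":0.0034,"dy":0.0026,"dz":0,"ax":0,"ay":0,"az":-3,"fingers":-1},{"dx":0.0046,"dy":0.0034,"dz":0,"ax":0,"ay":0,"az":-4,"fingers":-1},{"dx":0.0058,"dy":0.0042,"dz":0,"ax":0,"ay":0,"az":-5,"fingers":-1},{"dx":0.007,"dy":0.005,"dz":0,"ax":0,"ay":0,"az":-6,"fingers":-1},{"dx":0.0082,"dy":0.0058,"dz":0,"ax":0,"ay":0,"az":-7,"fingers":-1},{"dx":0.0095,"dy":0.0066,"dz":0,"ax":0,"ay":0,"az":-8,"fingers":-1},{"dx":0.0095,"dy":0.0066,"dz":0,"ax":0,"ay":0,"az":-8,"fingers":-1}]'
python3 - <<'E'
from fit import *
st()
for th in (36,34,32,30,28,26):
  p,y=pose(th,z=.0803);print(th,*go(p,y))
for c,b in (("scene",(-.0013,.0012,-.0005)),("top",(-.0003,-.0015,0))):
    im,d=look(c,2,c+"6.npz");P=pts(c,d)[d>0]-np.array(b)
    q=P[(P[:,2]>.097)&(np.hypot(*(P[:,:2]-RING).T)<.025)]
    print(c,"ring top pts offset",len(q),np.round(1000*(q[:,:2].mean(0)-RING),1))
E
```

```text
time: 15.62
tool_pos: [0.5066, -0.0719, 0.0804]
tcp_rot: [-2.952, -1.069, -0.0]
wrist_force: [0.2, -0.3, -3.7]
width: 0.155
t 15.62 p [ 0.5066 -0.0719  0.0804] yyaw -50.2 tilt [-0.0003  0.0016] F [ 0.15 -0.31 -3.72] T [-0.08 -0.01 -0.02] w 0.155
36 [-0.2 -0.2  0.1] [-0.08 -0.05  0.1 ]
34 [2.1 1.6 0.1] [-0.08 -0.05 -1.9 ]
32 [4.5 3.3 0.1] [-0.08 -0.05 -3.9 ]
30 [6.9 5.  0.1] [-0.08 -0.05 -5.9 ]
28 [9.4 6.5 0.1] [-0.08 -0.05 -7.9 ]
26 [11.9  8.   0.1] [-0.08 -0.06 -9.9 ]
scene ring top pts offset 56 [-11.1 -10.6]
top ring top pts offset 45 [-5.6 -5.6]
```

The pin is at mid-arc with no load. Continuing.

```bash
python3 -m inch '[{"dx":0.001,"dy":0.0007,"dz":0,"ax":0,"ay":0,"az":-1,"fingers":-1},{"dx":0.0021,"dy":0.0016,"dz":0,"ax":0,"ay":0,"az":-2,"fingers":-1},{"dx":0.0033,"dy":0.0025,"dz":0,"ax":0,"ay":0,"az":-3,"fingers":-1},{"dx":0.0045,"dy":0.0033,"dz":0,"ax":0,"ay":0,"az":-4,"fingers":-1},{"dx":0.0057,"dy":0.0042,"dz":0,"ax":0,"ay":0,"az":-5,"fingers":-1},{"dx":0.0069,"dy":0.005,"dz":0,"ax":0,"ay":0,"az":-6,"fingers":-1},{"dx":0.0081,"dy":0.0058,"dz":0,"ax":0,"ay":0,"az":-7,"fingers":-1},{"dx":0.0094,"dy":0.0065,"dz":0,"ax":0,"ay":0,"az":-8,"fingers":-1},{"dx":0.0094,"dy":0.0065,"dz":0,"ax":0,"ay":0,"az":-8,"fingers":-1}]'; python3 -c "
from h import *
st()
for th in (28,26,24,22,20,18):
  p,y=pose(th,z=.0803);print(th,*go(p,y))"
```

```text
time: 16.95
tool_pos: [0.5179, -0.0708, 0.0803]
tcp_rot: [-2.871, -1.272, -0.0]
wrist_force: [-0.2, 0.4, -4.4]
width: 0.15
t 16.95 p [ 0.5179 -0.0708  0.0803] yyaw -42.2 tilt [-0.0004  0.0016] F [-0.2   0.44 -4.36] T [-0.11 -0.   -0.01] w 0.15
28 [0.  0.1 0. ] [-0.08 -0.05  0.1 ]
26 [2.3 1.9 0. ] [-0.08 -0.06 -1.9 ]
24 [4.7 3.6 0. ] [-0.08 -0.06 -3.9 ]
22 [7.1 5.2 0. ] [-0.08 -0.06 -5.9 ]
20 [9.6 6.8 0. ] [-0.08 -0.06 -7.9 ]
18 [12.1  8.2  0. ] [-0.08 -0.06 -9.9 ]
```

```bash
python3 -m inch '[{"dx":0.0012,"dy":0.001,"dz":0,"ax":0,"ay":0,"az":-1,"fingers":-1},{"dx":0.0023,"dy":0.0019,"dz":0,"ax":0,"ay":0,"az":-2,"fingers":-1},{"dx":0.0035,"dy":0.0028,"dz":0,"ax":0,"ay":0,"az":-3,"fingers":-1},{"dx":0.0047,"dy":0.0036,"dz":0,"ax":0,"ay":0,"az":-4,"fingers":-1},{"dx":0.0059,"dy":0.0044,"dz":0,"ax":0,"ay":0,"az":-5,"fingers":-1},{"dx":0.0071,"dy":0.0052,"dz":0,"ax":0,"ay":0,"az":-6,"fingers":-1},{"dx":0.0083,"dy":0.006,"dz":0,"ax":0,"ay":0,"az":-7,"fingers":-1},{"dx":0.0096,"dy":0.0068,"dz":0,"ax":0,"ay":0,"az":-8,"fingers":-1},{"dx":0.0096,"dy":0.0068,"dz":0,"ax":0,"ay":0,"az":-8,"fingers":-1}]'; python3 -c "
from h import *
st()
for th in (20,18,16,14,12,10,8,6,4):
  p,y=pose(th,z=.0803);print(th,*go(p,y))"
```

```text
time: 18.08
tool_pos: [0.5295, -0.0683, 0.0804]
tcp_rot: [-2.775, -1.47, -0.001]
wrist_force: [0.0, 0.1, -4.6]
width: 0.154
t 18.07 p [ 0.5295 -0.0683  0.0804] yyaw -34.18 tilt [-0.0003  0.0016] F [ 0.02  0.08 -4.61] T [-0.05  0.08 -0.03] w 0.154
20 [-0.1 -0.1  0.1] [-0.06 -0.07  0.12]
18 [2.2 1.6 0.1] [-0.06 -0.07 -1.88]
16 [4.5 3.4 0.1] [-0.06 -0.07 -3.88]
14 [7.  5.  0.1] [-0.06 -0.07 -5.88]
12 [9.4 6.5 0.1] [-0.06 -0.07 -7.88]
10 [11.9  8.   0.1] [-0.06 -0.07 -9.88]
8 [14.5  9.3  0.1] [ -0.06  -0.07 -11.88]
6 [17.1 10.6  0.1] [ -0.06  -0.07 -13.88]
4 [19.8 11.8  0.1] [ -0.05  -0.08 -15.88]
```

```bash
python3 -m inch '[{"dx":0.0011,"dy":0.0008,"dz":0,"ax":0,"ay":0,"az":-1,"fingers":-1},{"dx":0.0022,"dy":0.0016,"dz":0,"ax":0,"ay":0,"az":-2,"fingers":-1},{"dx":0.0034,"dy":0.0025,"dz":0,"ax":0,"ay":0,"az":-3,"fingers":-1},{"dx":0.0045,"dy":0.0034,"dz":0,"ax":0,"ay":0,"az":-4,"fingers":-1},{"dx":0.0057,"dy":0.0042,"dz":0,"ax":0,"ay":0,"az":-5,"fingers":-1},{"dx":0.007,"dy":0.005,"dz":0,"ax":0,"ay":0,"az":-6,"fingers":-1},{"dx":0.0082,"dy":0.0058,"dz":0,"ax":0,"ay":0,"az":-7,"fingers":-1},{"dx":0.0094,"dy":0.0065,"dz":0,"ax":0,"ay":0,"az":-8,"fingers":-1},{"dx":0.0107,"dy":0.0073,"dz":0,"ax":0,"ay":0,"az":-9,"fingers":-1},{"dx":0.0119,"dy":0.008,"dz":0,"ax":0,"ay":0,"az":-10,"fingers":-1},{"dx":0.0119,"dy":0.008,"dz":0,"ax":0,"ay":0,"az":-10,"fingers":-1}]'; python3 -c "
from h import *
st()
for th in (10,8,6,4,2,0):
  p,y=pose(th,z=.0803);print(th,*go(p,y))"
```

```text
time: 19.45
tool_pos: [0.543, -0.0629, 0.0804]
tcp_rot: [-2.636, -1.706, -0.001]
wrist_force: [-0.0, 0.1, -3.2]
width: 0.154
t 19.45 p [ 0.543  -0.0629  0.0804] yyaw -24.17 tilt [-0.0002  0.0016] F [-0.03  0.07 -3.25] T [-0.03  0.06  0.03] w 0.154
10 [-0.  -0.1  0.1] [-0.05 -0.08  0.13]
8 [2.3 1.7 0.1] [-0.05 -0.08 -1.87]
6 [4.6 3.4 0.1] [-0.05 -0.08 -3.87]
4 [7.  5.  0.1] [-0.05 -0.08 -5.87]
2 [9.5 6.6 0.1] [-0.04 -0.08 -7.87]
0 [12.   8.   0.1] [-0.04 -0.08 -9.87]
```

```bash
python3 -c "
from h import *
for th,pu in ((8,-.001),(6,-.002),(4,-.003),(2,-.004),(0,-.004)):
  p,y=pose(th,z=.0803,push=pu);print(th,*go(p,y))"
```

```text
8 [1.3 1.9 0.1] [-0.05 -0.08 -1.87]
6 [2.6 3.7 0.1] [-0.05 -0.08 -3.87]
4 [4.1 5.5 0.1] [-0.05 -0.08 -5.87]
2 [5.6 7.2 0.1] [-0.04 -0.08 -7.87]
0 [8.1 8.7 0.1] [-0.04 -0.08 -9.87]
```

```bash
python3 -m inch '[{"dx":0.0006,"dy":0.0009,"dz":0,"ax":0,"ay":0,"az":-1,"fingers":-1},{"dx":0.0013,"dy":0.0019,"dz":0,"ax":0,"ay":0,"az":-2,"fingers":-1},{"dx":0.0026,"dy":0.0037,"dz":0,"ax":0,"ay":0,"az":-4,"fingers":-1},{"dx":0.0041,"dy":0.0055,"dz":0,"ax":0,"ay":0,"az":-6,"fingers":-1},{"dx":0.0056,"dy":0.0072,"dz":0,"ax":0,"ay":0,"az":-8,"fingers":-1},{"dx":0.0068,"dy":0.008,"dz":0,"ax":0,"ay":0,"az":-9,"fingers":-1},{"dx":0.0081,"dy":0.0087,"dz":0,"ax":0,"ay":0,"az":-10,"fingers":-1},{"dx":0.0081,"dy":0.0087,"dz":0,"ax":0,"ay":0,"az":-10,"fingers":-1}]'
python3 - <<'E'
from fit import *
st();out=[]
for c,b in (("scene",(-.0013,.0012,-.0005)),("top",(-.0003,-.0015,0))):
    im,d=look(c,2,c+"7.npz")
    k=bot.get_calibration(c);K=np.array(k["intrinsics"]);V=np.array(k["view"])
    pr=lambda X:(lambda q:q[:,:2]/q[:,2:])(((np.atleast_2d(X)+b)@V[:3,:3].T+V[:3,3])@K.T)
    w,s=20,19.5;u0,v0=np.round(pr(np.r_[RING,.09])[0]).astype(int)-w
    I=cv2.resize(im[v0:v0+2*w,u0:u0+2*w].astype(np.uint8),(390,390),interpolation=cv2.INTER_CUBIC)
    S=lambda X:np.round((pr(X)-[u0,v0]+.5)*s/2).astype(np.int32)
    cc=ringcurve(RING)-np.r_[RING,.09]
    cv2.polylines(I,[S(np.r_[RING,.09]+16.5/12.5*cc)],True,(0,255,0),1)
    sh,px,py=model_pin();A=np.radians(np.linspace(0,72,40))[:,None]
    cv2.polylines(I,[S(sh+.065*py+.065*(np.sin(A)*px-np.cos(A)*py))],False,(0,0,255),1)
    out.append(I)
cv2.imwrite("pics/i.png",np.hstack(out))
E
```

```text
time: 20.45
tool_pos: [0.5543, -0.059, 0.0804]
tcp_rot: [-2.477, -1.93, -0.001]
wrist_force: [0.4, -0.6, -4.8]
width: 0.154
t 20.45 p [ 0.5543 -0.059   0.0804] yyaw -14.15 tilt [-0.0002  0.0016] F [ 0.39 -0.61 -4.82] T [-0.11  0.06 -0.06] w 0.154
```

View pics/i.png

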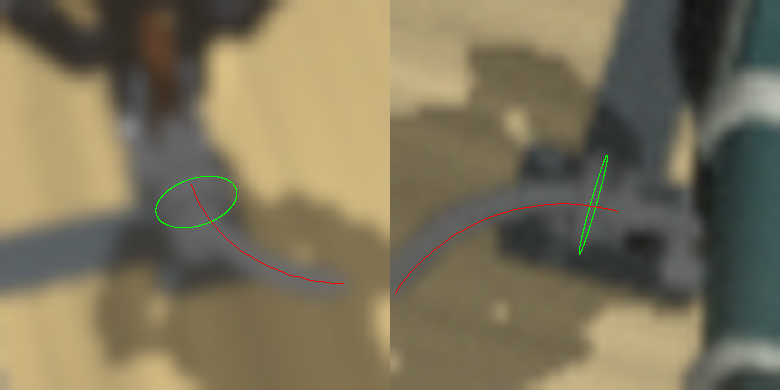

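The bar is through the ring and following its arc (left, scene; right, top). I'll push along ring x (tool +x) in small steps, reading the force.

```bash
python3 -m inch '[{"dx":0.001,"dy":0,"dz":0,"ax":0,"ay":0,"az":0,"fingers":-1},{"dx":0.002,"dy":0,"dz":0,"ax":0,"ay":0,"az":0,"fingers":-1},{"dx":0.003,"dy":0,"dz":0,"ax":0,"ay":0,"az":0,"fingers":-1},{"dx":0.003,"dy":0,"dz":0,"ax":0,"ay":0,"az":0,"fingers":-1}]'; python3 -c "
from h import *
st()"; python3 -m inch '[{"dx":0.0005,"dy":0,"dz":0,"ax":0,"ay":0,"az":0,"fingers":-1},{"dx":0.001,"dy":0,"dz":0,"ax":0,"ay":0,"az":0,"fingers":-1},{"dx":0.0015,"dy":0,"dz":0,"ax":0,"ay":0,"az":0,"fingers":-1},{"dx":0.0015,"dy":0,"dz":0,"ax":0,"ay":0,"az":0,"fingers":-1}]'; python3 -c "
from h import *
st()"
```

```text
time: 21.15
tool_pos: [0.5549, -0.0561, 0.0804]
tcp_rot: [-2.477, -1.93, -0.001]
wrist_force: [0.0, 0.1, -4.4]
width: 0.154
t 21.15 p [ 0.5549 -0.0561  0.0804] yyaw -14.16 tilt [-0.0003  0.0016] F [ 0.02  0.09 -4.35] T [-0.07  0.02 -0.03] w 0.154
time: 21.65
tool_pos: [0.5551, -0.0552, 0.0805]
tcp_rot: [-2.478, -1.93, 0.0]
wrist_force: [-1.3, -3.2, -2.6]
width: 0.153
t 21.65 p [ 0.5551 -0.0552  0.0805] yyaw -14.16 tilt [-0.0006  0.0007] F [-1.29 -3.22 -2.65] T [-0.64  0.22  0.05] w 0.153
```

```bash
for i in 1; do :; done; python3 -m inch '[{"dx":0.0005,"dy":0,"dz":0,"ax":0,"ay":0,"az":0,"fingers":-1},{"dx":0.001,"dy":0,"dz":0,"ax":0,"ay":0,"az":0,"fingers":-1},{"dx":0.001,"dy":0,"dz":0,"ax":0,"ay":0,"az":0,"fingers":-1},{"dx":0.001,"dy":0,"dz":0,"ax":0,"ay":0,"az":0,"fingers":-1}]'; python3 -c "
from h import *
st()"; python3 -m inch '[{"dx":0.0005,"dy":0,"dz":0,"ax":0,"ay":0,"az":0,"fingers":-1},{"dx":0.001,"dy":0,"dz":0,"ax":0,"ay":0,"az":0,"fingers":-1},{"dx":0.001,"dy":0,"dz":0,"ax":0,"ay":0,"az":0,"fingers":-1}]'; python3 -c "
from h import *
st()"
```

```text
time: 22.15
tool_pos: [0.5551, -0.0552, 0.0805]
tcp_rot: [2.478, 1.931, -0.002]
wrist_force: [-1.8, -5.0, -3.0]
width: 0.154
t 22.15 p [ 0.5551 -0.0552  0.0805] yyaw -14.14 tilt [-0.001  -0.0008] F [-1.83 -4.96 -2.96] T [-1.02  0.25  0.02] w 0.154
time: 22.52
tool_pos: [0.5551, -0.0552, 0.0806]
tcp_rot: [2.477, 1.931, -0.004]
wrist_force: [-2.2, -7.0, -3.1]
width: 0.155
t 22.52 p [ 0.5551 -0.0552  0.0806] yyaw -14.12 tilt [-0.0015 -0.0024] F [-2.18 -6.98 -3.09] T [-1.16  0.38 -0.01] w 0.155
```

The ring has stopped and the force is rising steadily, about 2 N per step. I'll go on to about 12 N.

```bash
python3 -m inch '[{"dx":0.0005,"dy":0,"dz":0,"ax":0,"ay":0,"az":0,"fingers":-1},{"dx":0.001,"dy":0,"dz":0,"ax":0,"ay":0,"az":0,"fingers":-1},{"dx":0.0015,"dy":0,"dz":0,"ax":0,"ay":0,"az":0,"fingers":-1},{"dx":0.0015,"dy":0,"dz":0,"ax":0,"ay":0,"az":0,"fingers":-1}]'; python3 -c "
from h import *
st()"; python3 -m inch '[{"dx":0.0005,"dy":0,"dz":0,"ax":0,"ay":0,"az":0,"fingers":-1},{"dx":0.001,"dy":0,"dz":0,"ax":0,"ay":0,"az":0,"fingers":-1},{"dx":0.001,"dy":0,"dz":0,"ax":0,"ay":0,"az":0,"fingers":-1}]'; python3 -c "
from h import *
st()"
```

```text
time: 23.02
tool_pos: [0.5551, -0.0551, 0.0807]
tcp_rot: [2.475, 1.931, -0.007]
wrist_force: [-3.2, -8.4, -2.5]
width: 0.15
t 23.02 p [ 0.5551 -0.0551  0.0807] yyaw -14.09 tilt [-0.0023 -0.0048] F [-3.22 -8.43 -2.55] T [-1.34  0.36  0.03] w 0.15
time: 23.4
tool_pos: [0.5552, -0.0552, 0.0808]
tcp_rot: [2.474, 1.931, -0.01]
wrist_force: [-3.3, -7.5, -3.1]
width: 0.15
t 23.4 p [ 0.5552 -0.0552  0.0808] yyaw -14.06 tilt [-0.0028 -0.0065] F [-3.27 -7.52 -3.1 ] T [-1.16  0.33 -0.03] w 0.15
```

```bash
python3 -c "
from h import *
s=bot.read_state()['tool_pos'];a=np.radians(75.7)
for d in (0,.002):print(go([s[0]+d*np.cos(a),s[1]+d*np.sin(a),.0804],-14.3))"
```

```text
(array([0. , 0. , 0.4]), array([-0.06,  0.4 ,  0.24]))
(array([2. , 0. , 0.3]), array([-0.06,  0.4 ,  0.24]))
```

```bash
python3 -m inch '[{"dx":0.0005,"dy":0,"dz":0.0002,"ax":0,"ay":0.2,"az":0,"fingers":-1},{"dx":0.001,"dy":0,"dz":0.0004,"ax":0,"ay":0.4,"az":0,"fingers":-1},{"dx":0.0015,"dy":0,"dz":0.0004,"ax":0,"ay":0.4,"az":0,"fingers":-1},{"dx":0.0015,"dy":0,"dz":0.0004,"ax":0,"ay":0.4,"az":0,"fingers":-1}]'; python3 -c "
from h import *
st()"
```

```text
time: 23.9
tool_pos: [0.5552, -0.0552, 0.0805]
tcp_rot: [2.476, 1.933, -0.004]
wrist_force: [-2.8, -8.6, -2.2]
width: 0.154
t 23.9 p [ 0.5552 -0.0552  0.0805] yyaw -14.04 tilt [-0.0017 -0.002 ] F [-2.77 -8.57 -2.15] T [-1.39  0.47 -0.11] w 0.154
```

```bash
python3 -m inch '[{"dx":0.001,"dy":0,"dz":0,"ax":0,"ay":0.1,"az":0,"fingers":-1},{"dx":0.0015,"dy":0,"dz":0,"ax":0,"ay":0.2,"az":0,"fingers":-1},{"dx":0.002,"dy":0,"dz":0,"ax":0,"ay":0.2,"az":0,"fingers":-1},{"dx":0.002,"dy":0,"dz":0,"ax":0,"ay":0.2,"az":0,"fingers":-1}]'; python3 -c "
from h import *
st()"
```

```text
time: 24.4
tool_pos: [0.5552, -0.0551, 0.0806]
tcp_rot: [2.475, 1.934, -0.004]
wrist_force: [-3.0, -10.8, -2.9]
width: 0.154
t 24.4 p [ 0.5552 -0.0551  0.0806] yyaw -14.0 tilt [-0.0018 -0.0017] F [ -2.97 -10.76  -2.91] T [-1.62  0.44 -0.06] w 0.154
```

About 11 N. One more small step, then hold.

```bash
python3 -m inch '[{"dx":0.0015,"dy":0,"dz":0,"ax":0,"ay":0.1,"az":0,"fingers":-1},{"dx":0.002,"dy":0,"dz":0,"ax":0,"ay":0.1,"az":0,"fingers":-1},{"dx":0.0022,"dy":0,"dz":0,"ax":0,"ay":0.1,"az":0,"fingers":-1},{"dx":0.0022,"dy":0,"dz":0,"ax":0,"ay":0.1,"az":0,"fingers":-1},{"dx":0.0022,"dy":0,"dz":0,"ax":0,"ay":0.1,"az":0,"fingers":-1},{"dx":0.0022,"dy":0,"dz":0,"ax":0,"ay":0.1,"az":0,"fingers":-1}]'; python3 -c "
from h import *
st();p,y=pose(0);print(go(p,y))"
```

```text
time: 25.15
tool_pos: [0.5553, -0.0551, 0.0806]
tcp_rot: [2.474, 1.934, -0.006]
wrist_force: [-2.0, -11.9, -2.5]
width: 0.154
t 25.15 p [ 0.5553 -0.0551  0.0806] yyaw -13.96 tilt [-0.0025 -0.0034] F [ -2.01 -11.91  -2.55] T [-1.74  0.43 -0.02] w 0.154
(array([-0.1, -0.1, -0.4]), array([-0.09,  0.22,  0.34]))
```

A steady 12 N is held, and the pose matches the predicted home to 0.1 mm. Now I'll ease off and set the foot down.

```bash
python3 -m inch '[{"dx":0.001,"dy":0,"dz":0,"ax":0,"ay":0.1,"az":0,"fingers":-1},{"dx":0.0,"dy":0,"dz":0,"ax":0,"ay":0.2,"az":0.2,"fingers":-1},{"dx":-0.0003,"dy":0,"dz":0.0004,"ax":0,"ay":0.2,"az":0.3,"fingers":-1},{"dx":-0.0003,"dy":0,"dz":0.0008,"ax":0,"ay":0.2,"az":0.3,"fingers":-1},{"dx":-0.0003,"dy":0,"dz":0.0012,"ax":0,"ay":0.2,"az":0.3,"fingers":-1},{"dx":-0.0003,"dy":0,"dz":0.0012,"ax":0,"ay":0.2,"az":0.3,"fingers":-1}]'; python3 -c "
from h import *
st()"
```

```text
time: 25.9
tool_pos: [0.5554, -0.0553, 0.0796]
tcp_rot: [-2.479, -1.928, 0.002]
wrist_force: [-1.4, -2.3, -3.2]
width: 0.152
t 25.9 p [ 0.5554 -0.0553  0.0796] yyaw -14.26 tilt [-0.0012 -0.    ] F [-1.41 -2.29 -3.19] T [-0.43  0.2  -0.  ] w 0.152
```

```bash
python3 -m inch '[{"dx":-0.0002,"dy":0,"dz":0.0004,"ax":0,"ay":0,"az":0,"fingers":-1},{"dx":-0.0002,"dy":0,"dz":0.0008,"ax":0,"ay":0,"az":0,"fingers":-1},{"dx":-0.0002,"dy":0,"dz":0.0008,"ax":0,"ay":0,"az":0,"fingers":-1}]'; python3 -c "
from h import *
st()"
```

```text
time: 26.28
tool_pos: [0.5555, -0.0554, 0.0794]
tcp_rot: [-2.479, -1.928, 0.001]
wrist_force: [-4.2, -2.0, 5.1]
width: 0.152
t 26.27 p [ 0.5555 -0.0554  0.0794] yyaw -14.25 tilt [-0.001   0.0002] F [-4.22 -1.99  5.12] T [-0.22  0.69  0.04] w 0.152
```

The foot is on the lid: +5 N, TCP at 79.4 mm, which puts the underside at 60.0 mm. I'll open and lift away.

```bash
python3 -m inch '[{"dx":0,"dy":0,"dz":0,"ax":0,"ay":0,"az":0,"fingers":-0.5},{"dx":0,"dy":0,"dz":0,"ax":0,"ay":0,"az":0,"fingers":-0.2},{"dx":0,"dy":0,"dz":0,"ax":0,"ay":0,"az":0,"fingers":0},{"dx":0,"dy":0,"dz":0,"ax":0,"ay":0,"az":0,"fingers":0},{"dx":0,"dy":0,"dz":-0.01,"ax":0,"ay":0,"az":0,"fingers":0},{"dx":0,"dy":0,"dz":-0.03,"ax":0,"ay":0,"az":0,"fingers":0},{"dx":0,"dy":0,"dz":-0.06,"ax":0,"ay":0,"az":0,"fingers":0},{"dx":0,"dy":0,"dz":-0.1,"ax":0,"ay":0,"az":0,"fingers":0},{"dx":0,"dy":0,"dz":-0.15,"ax":0,"ay":0,"az":0,"fingers":0},{"dx":-0.05,"dy":0,"dz":-0.17,"ax":0,"ay":0,"az":0,"fingers":0},{"dx":-0.11,"dy":0,"dz":-0.17,"ax":0,"ay":0,"az":0,"fingers":0},{"dx":-0.17,"dy":0,"dz":-0.17,"ax":0,"ay":0,"az":0,"fingers":0},{"dx":-0.23,"dy":0,"dz":-0.17,"ax":0,"ay":0,"az":0,"fingers":0},{"dx":-0.23,"dy":0,"dz":-0.17,"ax":0,"ay":0,"az":0,"fingers":0}]'
python3 - <<'E'
from fit import *
st();out=[]
p,y=pose(0);a=np.radians(YAW);px=np.array([np.cos(a),np.sin(a),0]);py=np.array([-px[1],px[0],0])
sh=np.r_[np.array([.5552,-.0552])+(.050-OFF)*px[:2],.090]
for c,b in (("scene",(-.0013,.0012,-.0005)),("top",(-.0003,-.0015,0))):
    im,d=look(c,4,c+"8.npz");P=pts(c,d)[d>0]-np.array(b)-sh;L=np.c_[P@px,P@py,P[:,2]]
    g=(abs(L[:,0]+.05)<.03)&(abs(L[:,1])<.015)&(L[:,2]>.022)&(L[:,2]<.045)
    print(c,"grip pin-axes centre (expect -50,0,top 32):",np.round(1e3*L[g].mean(0),1),cv2.minAreaRect((L[g][:,:2]*1000).astype(np.float32)))
    k=bot.get_calibration(c);K=np.array(k["intrinsics"]);V=np.array(k["view"])
    pr=lambda X:(lambda q:q[:,:2]/q[:,2:])(((np.atleast_2d(X)+b)@V[:3,:3].T+V[:3,3])@K.T)
    w,s=22,390/22;u0,v0=np.round(pr(sh)[0]).astype(int)-w
    I=cv2.resize(im[v0:v0+2*w,u0:u0+2*w].astype(np.uint8),(390,390),interpolation=cv2.INTER_CUBIC)
    S=lambda X:np.round((pr(X)-[u0,v0]+.5)*s/2).astype(np.int32)
    A=np.radians(np.linspace(0,72,40))[:,None]
    cv2.polylines(I,[S(sh+.065*py+.065*(np.sin(A)*px-np.cos(A)*py))],False,(0,0,255),1)
    out.append(I)
cv2.imwrite("pics/j.png",np.hstack(out))
E
```

```text
time: 28.02
tool_pos: [0.4978, -0.2822, 0.2503]
tcp_rot: [2.485, 1.921, -0.002]
wrist_force: [-0.1, 0.8, 1.0]
width: 0.502
t 28.02 p [ 0.4978 -0.2822  0.2503] yyaw -14.57 tilt [-0.0004 -0.0014] F [-0.08  0.78  0.98] T [ 0.03 -0.04  0.01] w 0.502
scene grip pin-axes centre (expect -50,0,top 32): [-45.1  -0.4  29.6] ((-47.73354721069336, -0.4325718879699707), (13.859598159790039, 41.03554153442383), 89.7382583618164)
top grip pin-axes centre (expect -50,0,top 32): [-48.5   0.5  30.8] ((-48.75090026855469, 0.003010272979736328), (13.470118522644043, 39.077613830566406), 89.06742858886719)
```

View pics/j.png

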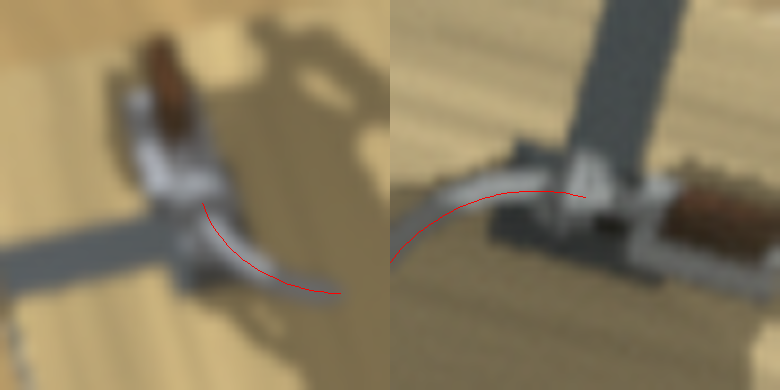

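The pin stands on the lid with its bar through the ring, and the collar sits against it. The grip is within about 1–2 mm and 1° of home, and the arm is clear. Handing in.

```bash
python3 -c "
from h import *
print(bot.finish_job());st()"
```

```text
the job is handed in; nothing more can be done
None
the job is handed in; nothing more can be done
```

The case is locked as far as my checks show: the pin is home through the ring, foot on the lid, gripper clear. I handed it in at about 28 s of the 70 s allowed; no verdict is reported.

- **Feeding in:** I gripped the steel pin by its wooden grip and fed the bar along its 72° arc from the ring's −x face. Early on, the bar rubbed the ring with about 4 N sideways and dragged it about 2.5 mm along its slot. A shift of about 1.5 mm cleared that, and the rest went in without load.
- **Pushing home:** the collar pushed the ring to its stop. It stood still while I raised the load to about 12 N, with every reading above 7 N for well over 0.3 s. No reading passed about 12 N, though I only read the force at the end of each move.
- **Last checks:** both cameras show the pin upright with its foot on the lid. The grip was within about 1° of the ring's axis and 1–2 mm of home in each camera's box fit.
- **Disagreements:** the two cameras differed by about 3 mm in y, so I used a value between them, checked against the robot's own pose. In the last check the scene camera's average grip position was 5 mm off along the shank, which I put down to seeing it from one side.
- **Not checked:** I did not re-measure the mug, goblet and jar at the end. The arm kept well clear of them throughout.

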